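Put the sheet fasteners away in the guarded drawer

ROBOT

A 7-joint arm with a two-finger parallel gripper is mounted at the origin on the work surface; the furniture and walls round the work are solid. World frame = base frame: x ahead of the robot, y to its left, z up, the work surface at z = 0. Lengths are in m, angles in rad, forces in N, time in s.
With the tool pointing down it reaches from about 0.4 to 0.85 m from the base axis. Payload 4.5 kg.
Tool frame: the origin (TCP) lies at the very end of the fingers, on their centre line; the grasp point (between the pads) lies 19 mm behind it; y points along the fingers, x is the direction in which the jaws open and shut, and the axes are right-handed (so a half turn about y gives the same grasp; the last joint's range is limited). The gripper opens to 88 mm and grips with 3 to 60 N. Pads are 18 mm wide; open, the fingers measure 123 mm over their backs; the gripper's body (75 mm by 187 mm) begins 45 mm behind the grasp point.
Start: joints at [-1.251, 0.689, -0.195, 1.565, 0.157, 0.902, -0.215], TCP at [0.176, 0.6, 0.239] pointing down, gripper open.
Joint ranges: [-3.01, 3.01], [-0.46, 2.08], [-1.47, 1.51], [0.13, 2.56], [-1, 4.14], [0.04, 2.09], [-2.66, 2.66]. Speed limits (rad/s): [2.57, 2.57, 3.14, 3.14, 3.14, 3.14, 3.14].

INTERFACE

Orientations are given as a unit quaternion [x, y, z, w].
In Python, from plant import r gives the robot as it stands.
- The arm moves only by the shell command python3 -m inch 'ROWS' [OPENING] [FORCE]. ROWS is JSON, a list of rows, each a list of 6 numbers: the shift along the tool's x, y, z in mm, then the turn, a rotation vector about the tool's x, y, z in rad. In form: [[x, y, z, ax, ay, az], ...]. A call has 1 to 12 rows; each row shifts and turns the commanded pose from where the row before left it, along the tool's axes as they then stand; what a row does not reach is not made up. A row lasts 1/12 s, in which the tool goes at most 41.7 mm and 7.16 degrees, less where a joint would pass 70% of its speed; a pose out of reach is approached as far as the arm can. A call is refused whole if a number of a shift passes 41.7 or a number of a turn 0.125, either way. A call with a gripper value outside its range is refused whole. OPENING is the finger opening in mm, from 0 to 88.1, set as the call begins (- or left out, the last holds). The fingers move at their own pace and stop on an object; FORCE is the grip in N (left out, the last holds). Time passes only in rows, so rows that do not move let the fingers close. It gives the time, the measured TCP pose, the force and the opening at its end, in the units of the state.
- r.get_state(): the state, without advancing time (a new reading comes with each control period).
- r.snapshot(name): name is "scene" or "top" or "wrist"; returns a dict with "img" (480x640x3 uint8, red, green, blue), "range_z" (480x640 float32, m along the optical axis (not along the pixel's ray), 0 where there is no reading), "mtx" (3x3 intrinsics, pixels), "k1" (the pictures are not rectified: a ray, as slopes to the right and down, at radius r is drawn at 1 + k1 r^2 times it, then the intrinsics apply), "camera_from_world" (4x4, takes a point from world to camera coordinates); the wrist camera has in their place "tool_from_camera" (4x4, takes a point from camera to tool coordinates, whose origin is the TCP and whose axes are the tool frame's). Camera axes: x right, y down, z forward; pixel columns grow to the right and rows downward; lengths in m; the calibration is good to about 2 mm. A picture is of the moment at which its call begins: read the wrist's pose just before it.
- r.finish_job(): hands the job in, once; it reports no verdict.
The state is a dict: "clock": time; "q": joint angles; "qd": joint speeds; "joint_torque": joint torques, N m; "tool_pos": TCP position; "eef_rot": TCP orientation; "contact_force": force on the tool from outside, world axes, zero at the start; "moment": the same for the moment, N m; "opening": opening from 0.0 (shut) to 1.0 (fully open).
Only numpy, scipy, OpenCV 4.12 (cv2) and the standard library are available. Lean on these libraries where they do the work, as an engineer would, in place of code of your own. Each camera call takes 0.05 s, during which the arm holds its last target.

TASK

Put the loose sheet fasteners on the bench away in the small drawer cabinet: flip the orange sprung guard up and back until it snaps over, pull the drawer fully out to its stop, and lay every black fastener in the left compartment (black tab on the drawer front) and every brass-coloured one in the right compartment (yellow tab). Then push the drawer fully home and flip the guard back down over the pull. Leave the angle bracket and the deburring tool where they are.

Things in the scene. Friction and masses are not known exactly. Their poses are not given: they have to be found in the camera images.
- cabinet: Fixed grey steel cabinet with one drawer, 170 deep (x) x 220 wide (y) x 85 mm high. Origin: centre of its underside on the bench; its front faces its own -x, roughly towards the robot; +y is the left-hand side as the robot faces it. A small spring rod stands 6 mm proud of its left wall.
- drawer (a joint): Drawer slide, in m: 0 = fully home, 0.10 = pulled out to its stop (towards the cabinet's -x). About 1.5 N of friction; stays where it is left. It may start up to 15 mm ajar. Blue front panel 6 mm thick standing in front of the cabinet; the tray behind it is 150 mm long inside, walls 3 mm with their rim 54 mm above the bench, floor 11 mm above the bench, split lengthways into two compartments 97 mm wide.
- pull (a point): Middle of the drawer's pull: a round steel bar 10 mm thick, 110 mm long along the cabinet's y, 60 mm above the bench and 40 mm in front of the drawer's front panel (131 mm in front of the cabinet's centre when shut). Moves with the drawer. The guard, when down, overhangs it and hides it from above.
- left_tray (a point): Point on the floor of the drawer's left compartment (cabinet's +y side, black tab and top edge on the drawer front), for the black fasteners. Moves with the drawer, axes as the cabinet's. Midway across the compartment; the compartment reaches from 50 mm in front of it (-x) to 103 mm behind it (+x) and 48 mm to either side. With the drawer fully out, what lies between 50 mm in front of it and 50 mm behind it is uncovered.
- right_tray (a point): The same point of the right compartment (cabinet's -y side, yellow tab and top edge on the drawer front), for the brass-coloured fasteners.
- guard (a joint): Spring hinge of the orange guard flap, in rad: 0 = down (flap leans forward over the pull, 30 degrees above level), 2.09 = up (flap leans back over the cabinet top, 30 degrees above level). Bistable: an over-centre spring drives it to the nearer stop; the snap point is upright, about 1.05 rad. At a stop it takes about 4 N, level, at the flap's edge to start it. It can be pushed over, from the front or from behind, with shut fingers against the edge.
- guard_hinge (a point): Middle of the guard's hinge pin, 92 mm above the bench, 78 mm in front of the cabinet's centre; pin along the cabinet's y.
- guard_edge (a point): Middle of the guard's free edge: a free-turning round roller 8 mm thick, 140 mm long along the cabinet's y, 70 mm from the hinge pin. Edge is 127 mm above the bench and 61 mm in front of the hinge when down, the same height and 61 mm behind it when up, 162 mm above the bench at the snap point.
- black_pin_1: Black sheet fastener (spring pin): round body 10 mm across and 47 mm long along its y axis, then a thin 12 mm wire tip at +y, 57 mm over all, 18 g. Starts lying on the bench. Origin: underside, at the middle of its length (y = 0); x across it, z up as it lies. Grip it across the body. May be absent (None).
- black_pin_2: Black sheet fastener (spring pin): round body 10 mm across and 47 mm long along its y axis, then a thin 12 mm wire tip at +y, 57 mm over all, 18 g. Starts lying on the bench. Origin: underside, at the middle of its length (y = 0); x across it, z up as it lies. Grip it across the body. May be absent (None).
- black_pin_3: Black sheet fastener (spring pin): round body 10 mm across and 47 mm long along its y axis, then a thin 12 mm wire tip at +y, 57 mm over all, 18 g. Starts lying on the bench. Origin: underside, at the middle of its length (y = 0); x across it, z up as it lies. Grip it across the body. May be absent (None).
- brass_pin_1: Brass-coloured (tan) sheet fastener (spring pin): round body 10 mm across and 47 mm long along its y axis, then a thin 12 mm wire tip at +y, 57 mm over all, 18 g. Starts lying on the bench. Origin: underside, at the middle of its length (y = 0); x across it, z up as it lies. Grip it across the body. May be absent (None).
- brass_pin_2: Brass-coloured (tan) sheet fastener (spring pin): round body 10 mm across and 47 mm long along its y axis, then a thin 12 mm wire tip at +y, 57 mm over all, 18 g. Starts lying on the bench. Origin: underside, at the middle of its length (y = 0); x across it, z up as it lies. Grip it across the body. May be absent (None).
- deburr_tool: Bystander: blue-handled deburring tool, 17x143x17 mm, lying on the bench. Origin: centre of its underside.
- angle_bracket: Bystander: bent aluminium angle bracket, 45x25x25 mm. Origin: centre of its underside.

How it is judged:
By the outcome, as a careful person would: the job done as asked, in the order asked, and still so for the second after the job is handed in, with the robot touching nothing.
Of black_pin_1, black_pin_2, black_pin_3, brass_pin_1, brass_pin_2 only 3 to 5 are there at a start; the rules pass over those that are not, and their reading is None.
At some moment in a run one of black_pin_1, black_pin_2, black_pin_3, brass_pin_1, brass_pin_2 may be knocked a few centimetres aside while the robot is not near it.
Once in a run the grip may slacken for a moment while it holds something.
It also fails if it takes over 210 s, if anything falls off the work surface, if the arm or the gripper's body presses on something with over 40 N, if the wrist force passes 120 N, or if a joint passes its speed limit or range.

## Working session

There is one attempt and no reset: what is moved stays moved. The work goes in short steps, Python scripts to look and compute and a shell command to move; the robot and the scene stay as the last step left them, time stands still between calls to the robot, and variables do not carry over. Pictures are saved under pics/ and viewed, and the job is handed in when it is done.

```bash
ls; mkdir -p pics; cat > h.py <<'E'
import numpy as np, cv2
from plant import r
from scipy.spatial.transform import Rotation as R
def snap(n,f):
    st=r.get_state(); s=r.snapshot(n); cv2.imwrite('pics/'+f+'.png',s['img'][:,:,::-1]); np.savez('pics/'+f+'.npz',st_pos=st['tool_pos'],st_rot=st['eef_rot'],**{k:v for k,v in s.items()}); return s
def load(f): return np.load('pics/'+f+'.npz')
def wfc(s):
    if 'camera_from_world' in s: return np.linalg.inv(s['camera_from_world'])
    T=np.eye(4);T[:3,:3]=R.from_quat(s['st_rot']).as_matrix();T[:3,3]=s['st_pos']; return T@s['tool_from_camera']
def ray(s,u,v):
    p=cv2.undistortPoints(np.array([[[u,v]]],float),s['mtx'],np.array([float(s['k1']),0,0,0]))[0,0]
    return np.array([p[0],p[1],1.])
def pix_z(s,u,v,z):
    T=wfc(s);d=T[:3,:3]@ray(s,u,v);o=T[:3,3];return o+d*(z-o[2])/d[2]
def pix_d(s,u,v):
    T=wfc(s);z=s['range_z'][int(round(v)),int(round(u))];return T[:3,:3]@(ray(s,u,v)*z)+T[:3,3]
def crop(f,u0,v0,u1,v1,k,out):
    i=cv2.imread('pics/'+f+'.png')[v0:v1,u0:u1]; cv2.imwrite('pics/'+out+'.png',cv2.resize(i,None,fx=k,fy=k,interpolation=cv2.INTER_CUBIC))
E
python3 - <<'E'
from h import *
print(r.get_state())
snap('scene','s0');snap('top','t0');
E
```

```text
pics
{'clock': 0.0, 'q': array([-1.25117653,  0.68997762, -0.19450133,  1.56636131,  0.15735078,
        0.90248685, -0.21508522]), 'qd': array([ 9.76311573e-04, -6.80452048e-04,  8.38476665e-04,  5.47047875e-05,
       -9.42857118e-04, -3.51425362e-04,  6.95562661e-04]), 'joint_torque': array([-7.49030714e-04, -5.27572203e+01, -1.26682732e+00, -1.53431869e+01,
       -5.25305572e-02,  6.46001790e-03,  1.68012766e-04]), 'tool_pos': array([0.17610216, 0.59901395, 0.23790908]), 'eef_rot': array([ 0.56652697,  0.42324629, -0.42420481, -0.56565011]), 'contact_force': array([-0.54695474, -0.21391199, -0.15485609]), 'moment': array([ 0.01993922, -0.0105705 , -0.03497555]), 'opening': 1.0009193027357532}
```

View pics/s0.png

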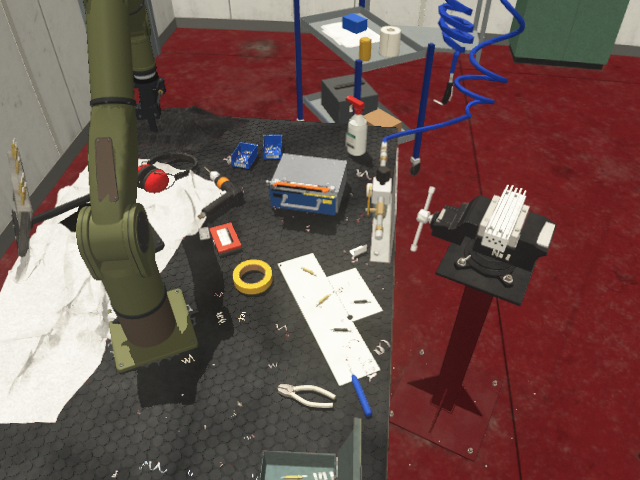

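View pics/t0.png

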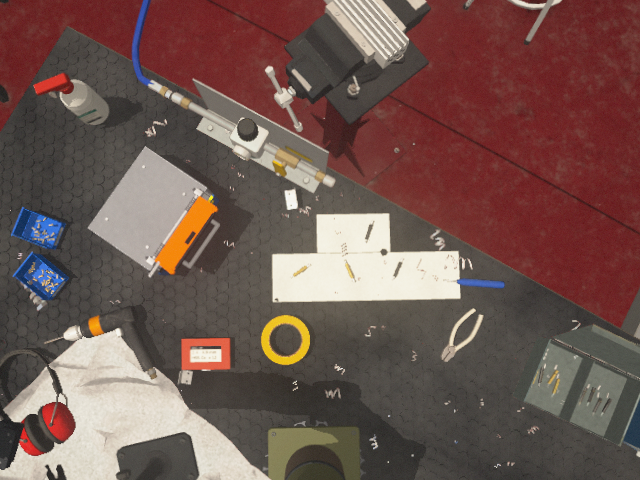

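```bash
python3 - <<'E'
from h import *
for f in ('s0','t0'):
    s=load(f); T=wfc(s); print(f,T[:3,3].round(3),'\n',T[:3,:3].round(2),s['mtx'][0,0],s['k1'])
print(R.from_quat(r.get_state()['eef_rot']).as_matrix().round(3))
E
```

```text
s0 [ 0.091 -0.932  1.132] 
 [[ 0.92 -0.28  0.29]
 [-0.4  -0.65  0.65]
 [ 0.01 -0.71 -0.7 ]] 529.3062237937206 -0.08554005486748219
t0 [0.413 0.01  1.265] 
 [[-0.02 -0.99  0.1 ]
 [-1.    0.01 -0.01]
 [ 0.01 -0.1  -0.99]] 545.7167845083031 -0.06356337843579833
[[ 0.282 -0.    -0.959]
 [ 0.959 -0.002  0.282]
 [-0.002 -1.    -0.   ]]
```

```bash
python3 - <<'E'
from h import *
crop('t0',80,130,260,290,4,'c1');crop('t0',265,205,465,305,4,'c2')
E
```

```text
(no output)
```

View pics/c1.png

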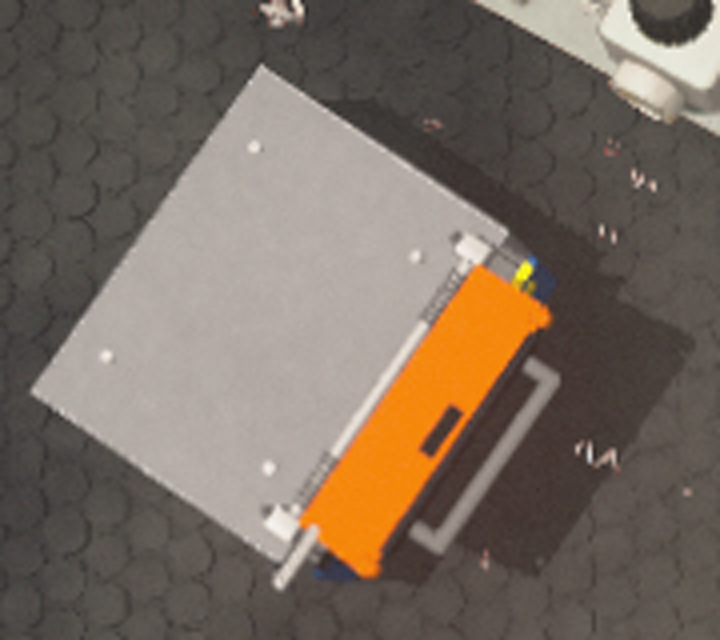

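View pics/c2.png

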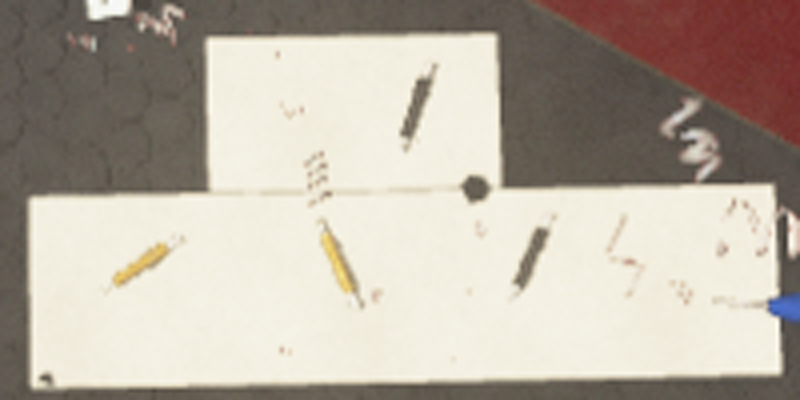

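```bash
python3 - <<'E'
from h import *
s=load('t0')
def P(c,o,z): return pix_z(s,o[0]+c[0]/4,o[1]+c[1]/4,z)
br,bl,fl,fr=[P(c,(80,130),.085) for c in [(262,66),(33,392),(278,562),(508,232)]]
print('corners',br,bl,fl,fr)
print(np.linalg.norm(br-bl),np.linalg.norm(fl-fr),np.linalg.norm(br-fr),np.linalg.norm(bl-fl))
a=(bl-br)+(fl-fr); yaw=np.arctan2(-a[0],a[1]); 
b=(br-fr)+(bl-fl); yaw2=np.arctan2(b[1],b[0]); print('yaw',yaw,yaw2)
C=(br+bl+fl+fr)/4; print('C',C)
print('depth',pix_d(s,140,210))
Rz=lambda t:np.array([[np.cos(t),-np.sin(t)],[np.sin(t),np.cos(t)]])
L=lambda p,t=(yaw+yaw2)/2: (Rz(-t)@(p-C)[:2])
print('pull ends', L(P((545,370),(80,130),.06)),L(P((428,540),(80,130),.06)))
print('guard edge', L(P((540,320),(80,130),.127)),L(P((370,570),(80,130),.127)))
for n,(h,t) in dict(br1=[(115,282),(165,248)],br2=[(355,292),(325,235)],bk1=[(518,287),(545,228)],bk2=[(405,137),(428,78)]).items():
    A=P(h,(265,205),.005);B=P(t,(265,205),.005); print(n,A.round(4),B.round(4),((A+B)/2).round(4),np.linalg.norm(A-B).round(4),'dir',np.arctan2(*(B-A)[1::-1]).round(3))
E
```

```text
corners [0.73068815 0.36204273 0.085     ] [0.55052417 0.4855535  0.085     ] [0.45584366 0.34867195 0.085     ] [0.63483635 0.22432106 0.085     ]
0.218435277051571 0.21794845452646658 0.16779399699053324 0.16643604733167944
yaw 0.966731216568075 0.964212603232038
C [0.59297308 0.35514731 0.085     ]
depth [0.58864528 0.37190482 0.08366378]
pull ends [-0.13911025 -0.05780092] [-0.1391685   0.05595034]
guard edge [-0.13551583 -0.07758722] [-0.13665046  0.07989357]
br1 [0.4425 0.0382 0.005 ] [0.4616 0.0091 0.005 ] [0.452  0.0237 0.005 ] 0.0348 dir -0.989
br2 [ 0.4345 -0.1     0.005 ] [ 0.4676 -0.0834  0.005 ] [ 0.4511 -0.0917  0.005 ] 0.037 dir 0.464
bk1 [ 0.4358 -0.1943  0.005 ] [ 0.4696 -0.211   0.005 ] [ 0.4527 -0.2027  0.005 ] 0.0377 dir -0.46
bk2 [ 0.5237 -0.1311  0.005 ] [ 0.558  -0.1455  0.005 ] [ 0.5409 -0.1383  0.005 ] 0.0371 dir -0.396
```

```bash
cat >> h.py <<'E'
CC=np.array([.593,.355]);CY=.965
def c2w(xc,yc): c,s=np.cos(CY),np.sin(CY); return CC+np.array([c*xc-s*yc,s*xc+c*yc])
def w2c(p): c,s=np.cos(CY),np.sin(CY); d=np.array(p)[:2]-CC; return np.array([c*d[0]+s*d[1],-s*d[0]+c*d[1]])
def plan(p,a=None):
    """turn first (about tool y, summed), then shift in tool axes (mm)"""
    st=r.get_state();M=R.from_quat(st['eef_rot']).as_matrix();a0=np.arctan2(M[1,0],M[0,0])
    if a is None:a=a0
    d=(np.array(p)-st['tool_pos'])*1e3
    print('t',round(st['clock'],2),'pos',st['tool_pos'].round(4),'yaw',round(a0,3),'tilt',(-M[2,1]).round(4),M[:2,1].round(3),'F',st['contact_force'].round(1),'op',round(st['opening'],3),'q7',round(st['q'][6],2))
    x=d[0]*np.cos(a)+d[1]*np.sin(a); z=-d[0]*np.sin(a)+d[1]*np.cos(a)
    print('turn_y',round(-(a-a0),3),'shift',round(x,1),round(-d[2],1),round(z,1))
YP=CY+np.pi/2
E
python3 -c "
from h import *
plan([*c2w(-.175,0),.238],YP)"
```

```text
t 0.1 pos [0.1761 0.5991 0.238 ] yaw 1.285 tilt 1.0 [-0.    -0.002] F [0.3 0.3 0.1] op 0.998 q7 -0.22
turn_y -1.251 shift -481.7 0.0 138.3
```

```bash
python3 -m inch '[[0,0,0,0,-0.125,0],[0,0,0,0,-0.125,0],[0,0,0,0,-0.125,0],[0,0,0,0,-0.125,0],[0,0,0,0,-0.125,0],[0,0,0,0,-0.125,0],[0,0,0,0,-0.125,0],[0,0,0,0,-0.125,0],[0,0,0,0,-0.125,0],[0,0,0,0,-0.125,0],[0,0,0,0,0,0]]' 0 20
python3 -c "
from h import *
plan([*c2w(-.175,0),.238],YP)"
```

```text
clock: 1.02
tool_pos: [0.1764, 0.5992, 0.2381]
eef_rot: [-0.21, -0.675, 0.676, 0.21]
contact_force: [0.4, -0.4, 0.7]
opening: 0.191
t 1.02 pos [0.1764 0.5992 0.2381] yaw 2.538 tilt 1.0 [-0.001 -0.001] F [ 0.4 -0.4  0.7] op 0.191 q7 0.8
turn_y 0.002 shift -481.5 0.1 138.5
```

```bash
python3 -m inch '[[-37,0,10.6,0,0,0],[-37,0,10.6,0,0,0],[-37,0,10.6,0,0,0],[-37,0,10.6,0,0,0],[-37,0,10.6,0,0,0],[-37,0,10.6,0,0,0],[-37,0,10.6,0,0,0],[-37,0,10.6,0,0,0],[-37,0,10.6,0,0,0],[-37,0,10.6,0,0,0],[-37,0,10.6,0,0,0],[-37,0,10.6,0,0,0]]'
python3 -c "
from h import *
plan([*c2w(-.175,0),.115],YP)"
```

```text
clock: 2.02
tool_pos: [0.4693, 0.2402, 0.2386]
eef_rot: [-0.213, -0.674, 0.674, 0.213]
contact_force: [0.8, 0.8, 0.5]
opening: 0.01
t 2.02 pos [0.4693 0.2402 0.2386] yaw 2.531 tilt 1.0 [-0. -0.] F [0.8 0.8 0.5] op 0.01 q7 1.5
turn_y -0.005 shift -36.3 123.6 10.2
```

```bash
python3 -m inch '[[-18,0,5,0,0,0],[-18,0,5,0,0,0],[0,31,0,0,0,0],[0,31,0,0,0,0],[0,31,0,0,0,0],[0,30,0,0,0,0],[0,0,0,0,0,0],[0,0,0,0,0,0]]'
python3 -c "
from h import *
plan([*c2w(-.175,0),.115],YP)
snap('scene','s1')
crop('s1',230,130,400,290,4,'c3')"
```

```text
clock: 2.68
tool_pos: [0.4915, 0.2129, 0.115]
eef_rot: [-0.211, -0.674, 0.676, 0.213]
contact_force: [0.2, -0.2, -0.0]
opening: 0.008
t 2.68 pos [0.4915 0.2129 0.115 ] yaw 2.533 tilt 1.0 [-0.003 -0.002] F [ 0.2 -0.2 -0. ] op 0.008 q7 1.41
turn_y -0.003 shift -2.5 -0.0 0.4
```

View pics/c3.png

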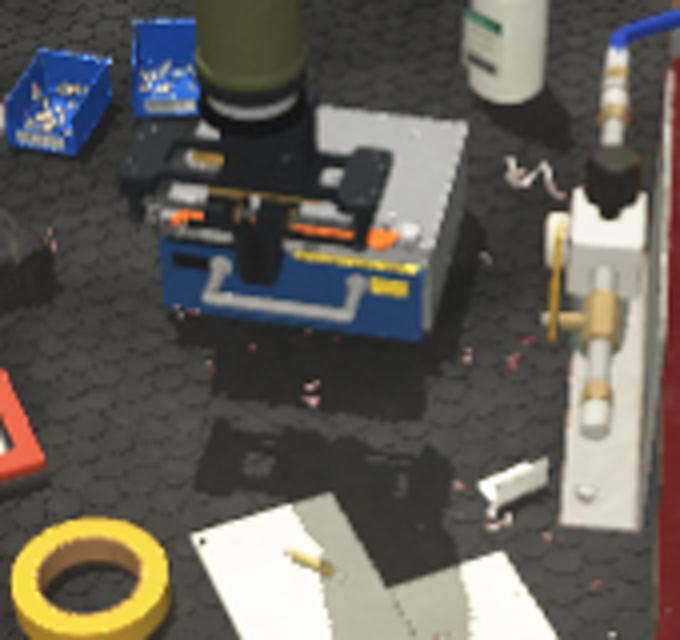

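```bash
python3 -m inch '[[0,0,-10,0,0,0],[0,0,-10,0,0,0],[0,-1,-10,0,0,0],[0,-3,-10,0,0,0],[0,-3,-10,0,0,0],[0,-3,-10,0,0,0],[0,-3,-10,0,0,0],[0,-3,-10,0,0,0],[0,-3,-10,0,0,0],[0,-2,-10,0,0,0],[0,0,-6,0,0,0],[0,0,0,0,0,0]]'
python3 -m inch '[[0,0,0,0,0,0],[0,0,0,0,0,0],[0,0,0,0,0,0],[0,0,0,0,0,0]]'
python3 -c "
from h import *
plan([*c2w(-.123,0),.2],YP); print(w2c(r.get_state()['tool_pos']))
snap('scene','s2')
crop('s2',230,130,400,290,4,'c3')"
```

```text
clock: 3.73
tool_pos: [0.5541, 0.3024, 0.139]
eef_rot: [0.212, 0.676, -0.673, -0.211]
contact_force: [-0.1, 0.1, -0.6]
opening: 0.006
clock: 4.07
tool_pos: [0.5526, 0.2998, 0.1367]
eef_rot: [-0.211, -0.675, 0.675, 0.211]
contact_force: [0.4, -0.2, 0.0]
opening: 0.002
t 4.07 pos [0.5526 0.2998 0.1367] yaw 2.535 tilt 1.0 [-0.    -0.001] F [ 0.4 -0.2  0. ] op 0.002 q7 1.48
turn_y -0.001 shift -1.8 -63.3 54.6
[-0.06839967  0.00179568]
```

View pics/c3.png

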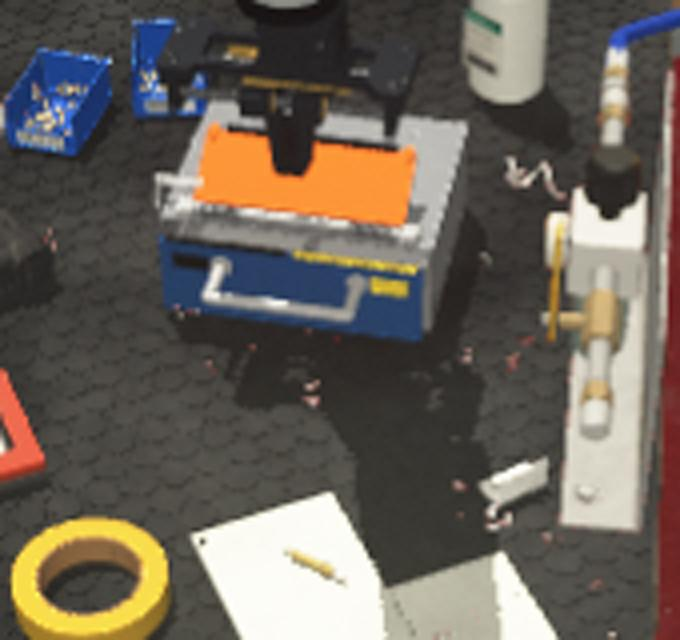

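```bash
python3 -m inch '[[-2,0,20,0,0,0],[0,0,30,0,0,0],[0,0,0,0,0,0],[0,22,0,0,0,0],[0,22,0,0,0,0],[0,22,0,0,0,0],[0,19,0,0,0,0],[0,0,0,0,0,0],[0,0,0,0,0,0]]'
python3 -c "
from h import *
plan([*c2w(-.22,0),.05],YP); print(w2c(r.get_state()['tool_pos']))
snap('wrist','w1')"
```

```text
clock: 4.87
tool_pos: [0.5254, 0.258, 0.0512]
eef_rot: [-0.211, -0.674, 0.675, 0.212]
contact_force: [-0.5, 0.4, -0.6]
opening: 0.008
t 4.87 pos [0.5254 0.258  0.0512] yaw 2.535 tilt 1.0 [-0.002 -0.001] F [-0.5  0.4 -0.6] op 0.008 q7 1.38
turn_y -0.001 shift -0.3 1.2 101.8
[-0.11822611  0.00033965]
```

View pics/w1.png

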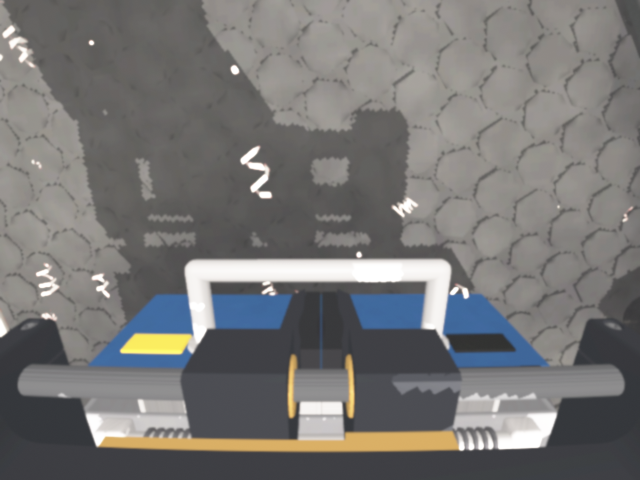

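```bash
python3 -m inch '[[0,0,6,0,0,0],[0,0,10,0,0,0],[0,0,10,0,0,0],[0,0,10,0,0,0],[0,0,10,0,0,0],[0,0,10,0,0,0],[0,0,10,0,0,0],[0,0,10,0,0,0],[0,0,10,0,0,0],[0,0,6,0,0,0],[0,0,4,0,0,0],[0,0,0,0,0,0]]'
python3 -c "
from h import *
plan([*c2w(-.22,0),.05],YP); print(w2c(r.get_state()['tool_pos']))"
```

```text
clock: 5.92
tool_pos: [0.4723, 0.1802, 0.0528]
eef_rot: [0.212, 0.676, -0.674, -0.21]
contact_force: [1.8, 2.3, 1.6]
opening: 0.005
t 5.92 pos [0.4723 0.1802 0.0528] yaw 2.535 tilt 1.0 [0.003 0.003] F [1.8 2.3 1.6] op 0.005 q7 1.31
turn_y -0.001 shift 0.3 2.8 7.6
[-0.21240515 -0.00027841]
```

```bash
python3 -m inch '[[0,0,3,0,0,0],[0,0,3,0,0,0],[0,0,0,0,0,0]]'; python3 -m inch '[[0,0,2,0,0,0],[0,0,2,0,0,0],[0,0,0,0,0,0]]'
python3 -c "
from h import *
plan([*c2w(-.22,0),.05],YP); print(w2c(r.get_state()['tool_pos']))"
```

```text
clock: 6.17
tool_pos: [0.4721, 0.1801, 0.0529]
eef_rot: [0.212, 0.68, -0.67, -0.209]
contact_force: [6.0, 8.3, -0.8]
opening: 0.006
clock: 6.42
tool_pos: [0.472, 0.18, 0.0531]
eef_rot: [0.212, 0.682, -0.668, -0.208]
contact_force: [10.8, 12.5, -4.6]
opening: 0.005
t 6.42 pos [0.472  0.18   0.0531] yaw 2.538 tilt 0.9998 [0.012 0.017] F [10.8 12.5 -4.6] op 0.005 q7 1.3
turn_y 0.002 shift 0.2 3.1 7.3
[-2.12693361e-01 -1.85788858e-04]
```

```bash
python3 -m inch '[[0,0,-8,0,0,0],[0,0,-8,0,0,0],[0,0,0,0,0,0],[0,-25,0,0,0,0],[0,-30,0,0,0,0],[0,-35,0,0,0,0],[0,-40,0,0,0,0],[0,-40,0,0,0,0],[0,0,0,0,0,0]]'
python3 -c "
from h import *
plan([.452,.0237,.2],.58); print(w2c(r.get_state()['tool_pos']))
snap('top','t1')
"
```

```text
clock: 7.17
tool_pos: [0.4766, 0.1854, 0.2276]
eef_rot: [0.214, 0.677, -0.673, -0.209]
contact_force: [0.2, -0.4, 0.1]
opening: 0.005
t 7.17 pos [0.4766 0.1854 0.2276] yaw 2.534 tilt 1.0 [0.008 0.003] F [ 0.2 -0.4  0.1] op 0.005 q7 1.56
turn_y 1.954 shift -109.2 27.6 -121.7
[-0.20570013 -0.00094515]
```

View pics/t1.png

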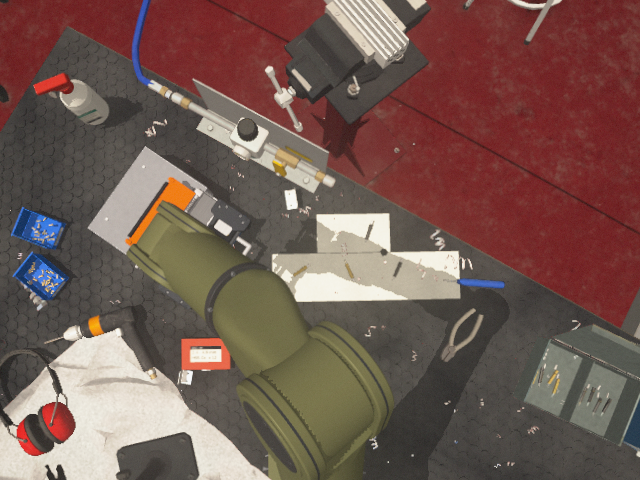

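```bash
python3 -m inch '[[0,0,0,0,0.125,0],[0,0,0,0,0.125,0],[0,0,0,0,0.125,0],[0,0,0,0,0.125,0],[0,0,0,0,0.125,0],[0,0,0,0,0.125,0],[0,0,0,0,0.125,0],[0,0,0,0,0.125,0],[0,0,0,0,0.125,0],[0,0,0,0,0.125,0],[0,0,0,0,0.125,0],[0,0,0,0,0.125,0]]' 50
python3 -m inch '[[0,0,0,0,0.125,0],[0,0,0,0,0.125,0],[0,0,0,0,0.125,0],[0,0,0,0,0.079,0],[-36,0,-40,0,0,0],[-36,0,-40,0,0,0],[-36,0,-40,0,0,0],[0,0,0,0,0,0],[0,0,0,0,0,0]]'
python3 -c "
from h import *
plan([.452,.0237,.2],.58)
snap('wrist','w2')"
```

```text
clock: 8.22
tool_pos: [0.4729, 0.1826, 0.22]
eef_rot: [0.616, 0.346, -0.35, -0.615]
contact_force: [-0.4, 0.2, -0.5]
opening: 0.566
clock: 8.97
tool_pos: [0.4535, 0.0567, 0.2205]
eef_rot: [0.679, 0.198, -0.202, -0.678]
contact_force: [0.1, 0.7, -0.4]
opening: 0.565
t 8.97 pos [0.4535 0.0567 0.2205] yaw 0.574 tilt 1.0 [-0.005 -0.003] F [ 0.1  0.7 -0.4] op 0.565 q7 0.29
turn_y -0.006 shift -19.4 20.5 -26.8
```

View pics/w2.png

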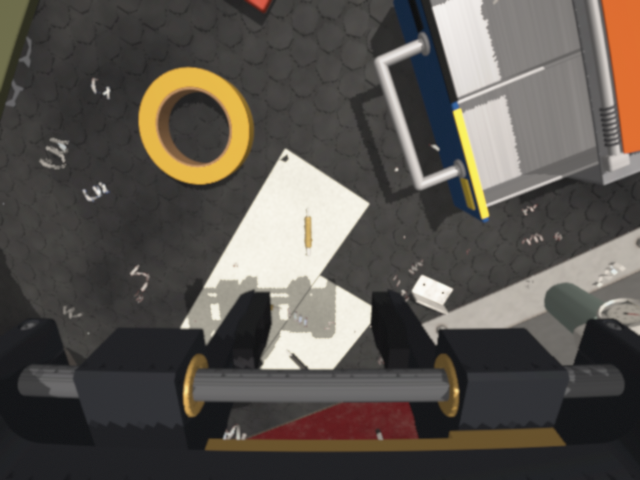

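```bash
python3 - <<'E'
from h import *
s=load('w2');print(pix_z(s,308,231,.005),pix_z(s,307.5,250,.005),pix_z(s,307.5,213,.005))
A=pix_z(s,307.5,250,.005)-pix_z(s,307.5,213,.005);print(np.arctan2(A[1],A[0]))
print('pull ends',w2c(pix_z(s,382,62,.06)),w2c(pix_z(s,422,186,.06)))
E
python3 -c "
from h import *
crop('w2',250,180,400,300,5,'c4')"
```

```text
[0.45478342 0.02561482 0.005     ] [0.46652438 0.00585933 0.005     ] [0.44315399 0.04305297 0.005     ]
-1.0097963211221432
pull ends [-0.22650472  0.05231152] [-0.22653868 -0.05927897]
```

View pics/c4.png

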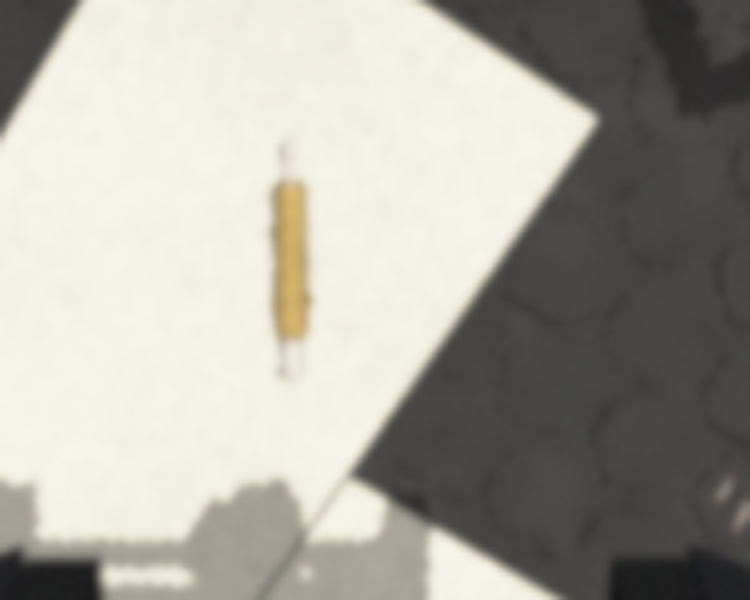

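```bash
python3 -c "
from h import *
plan([.454,.0248,.003],.565)"
python3 -m inch '[[-8.5,24,-13.5,0,0,0],[-8.5,40,-13.5,0,0,0],[0,40,0,0,0,0],[0,40,0,0,0,0],[0,30,0,0,0,0],[0,18,0,0,0,0],[0,0,0,0,0,0],[0,0,0,0,0,0]]' 40
python3 -c "
from h import *
plan([.454,.0248,.003],.565)
snap('wrist','w3');crop('w3',160,200,460,400,2.5,'c5')"
```

```text
t 9.02 pos [0.4544 0.0592 0.2207] yaw 0.578 tilt 1.0 [-0.003 -0.001] F [-0.3 -0.1 -0.3] op 0.568 q7 0.29
turn_y 0.013 shift -18.7 217.7 -28.9
clock: 9.68
tool_pos: [0.4553, 0.0306, 0.03]
eef_rot: [-0.677, -0.202, 0.204, 0.678]
contact_force: [0.3, 0.4, 0.3]
opening: 0.452
t 9.68 pos [0.4553 0.0306 0.03  ] yaw 0.583 tilt 1.0 [-0.003 -0.   ] F [0.3 0.4 0.3] op 0.452 q7 0.31
turn_y 0.018 shift -4.2 27.0 -4.2
```

View pics/c5.png

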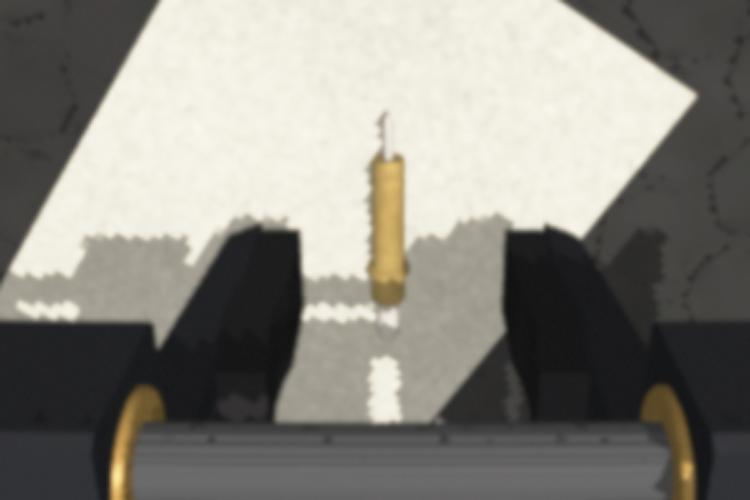

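```bash
python3 - <<'E'
from h import *
s=load('w3');print(pix_z(s,315,262,.007),pix_z(s,315,320,.007),pix_z(s,315,291,.007))
p=pix_z(s,315,291,.007)
plan([p[0],p[1],.003])
E
```

```text
[0.44449288 0.04080156 0.007     ] [0.46438073 0.01027764 0.007     ] [0.454107   0.02604787 0.007     ]
t 9.73 pos [0.4562 0.0304 0.0311] yaw 0.583 tilt 1.0 [-0.001  0.   ] F [0.1 0.1 0. ] op 0.457 q7 0.31
turn_y -0.0 shift -4.1 28.1 -2.5
```

```bash
python3 -m inch '[[-4,14,-3,0,0,0],[0,14,0,0,0,0],[0,0,0,0,0,0],[0,0,0,0,0,0]]'
python3 -m inch '[[0,0,0,0,0,0],[0,0,0,0,0,0],[0,0,0,0,0,0],[0,0,0,0,0,0],[0,0,0,0,0,0],[0,0,0,0,0,0]]' 0 25
python3 -m inch '[[0,-10,0,0,0,0],[0,-20,0,0,0,0],[0,-35,0,0,0,0],[0,-40,0,0,0,0],[0,-40,0,0,0,0],[0,0,0,0,0,0],[0,0,0,0,0,0]]'
python3 -c "
from h import *
plan([*c2w(-.135,-.03),.15],YP)
snap('wrist','w4');crop('w4',160,200,460,400,2.5,'c5')"
```

```text
clock: 10.07
tool_pos: [0.4605, 0.0251, 0.0136]
eef_rot: [-0.677, -0.2, 0.206, 0.678]
contact_force: [1.1, 0.2, -0.0]
opening: 0.454
clock: 10.57
tool_pos: [0.4597, 0.0248, 0.0125]
eef_rot: [-0.677, -0.199, 0.206, 0.678]
contact_force: [0.1, 0.8, -1.0]
opening: 0.026
clock: 11.15
tool_pos: [0.4625, 0.0248, 0.1593]
eef_rot: [-0.677, -0.2, 0.204, 0.678]
contact_force: [-0.2, 0.5, -0.1]
opening: 0.006
t 11.15 pos [0.4625 0.0248 0.1593] yaw 0.58 tilt 1.0 [-0.006  0.   ] F [-0.2  0.5 -0.1] op 0.006 q7 0.05
turn_y -1.956 shift 50.7 9.3 -210.7
```

View pics/c5.png

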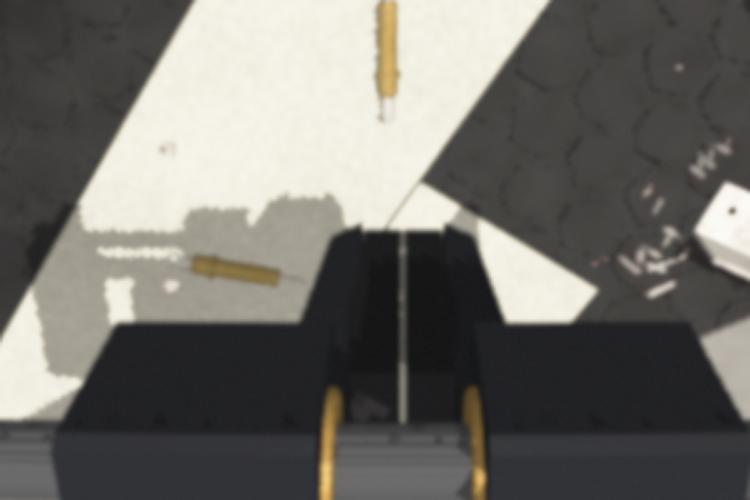

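```bash
python3 -m inch '[[0,40,0,0,0,0],[0,40,0,0,0,0],[0,20,0,0,0,0],[0,0,0,0,0,0],[0,0,0,0,0,0]]' 40
python3 - <<'E'
from h import *
st=r.get_state();print(st['q'].round(3),st['qd'].round(2)); plan([.454,.026,.003])
E
```

```text
clock: 11.62
tool_pos: [0.4583, 0.0247, 0.0557]
eef_rot: [-0.677, -0.197, 0.208, 0.678]
contact_force: [0.7, -0.2, 0.2]
opening: 0.355
[-0.092  0.836 -0.1    2.176  0.466  0.166 -0.04 ] [ 0.02 -0.06 -0.02 -0.02 -0.    0.01  0.  ]
t 11.62 pos [0.4583 0.0247 0.0557] yaw 0.582 tilt 0.9999 [-0.016 -0.002] F [ 0.7 -0.2  0.2] op 0.355 q7 -0.04
turn_y -0.0 shift -2.8 52.7 3.5
```

```bash
python3 -m inch '[[0,0,0,0.066,0,0.1],[0,0,0,0,0,0],[0,0,0,0,0,0]]' 40
python3 - <<'E'
from h import *
st=r.get_state();print(st['q'].round(3)); 
def loc(p):
    st=r.get_state();M=R.from_quat(st['eef_rot']).as_matrix();print('shift',(M.T@(np.array(p)-st['tool_pos'])*1e3).round(1))
plan([.454,.026,.003]);loc([.454,.026,.003])
snap('wrist','w5');crop('w5',160,200,460,400,2.5,'c5')
E
cat >> h.py <<'E'
def loc(p):
    st=r.get_state();M=R.from_quat(st['eef_rot']).as_matrix();print('shift',(M.T@(np.array(p)-st['tool_pos'])*1e3).round(1))
E
```

```text
clock: 11.87
tool_pos: [0.4623, 0.0247, 0.057]
eef_rot: [-0.667, -0.169, 0.234, 0.687]
contact_force: [0.0, 1.0, 0.2]
opening: 0.451
[-0.012  0.851 -0.215  2.084  0.444  0.344 -0.011]
t 11.87 pos [0.4623 0.0247 0.057 ] yaw 0.581 tilt 0.9954 [-0.096  0.   ] F [0.  1.  0.2] op 0.451 q7 -0.01
turn_y -0.0 shift -6.2 54.0 5.6
shift [-1.8 54.5  2.8]
```

View pics/c5.png

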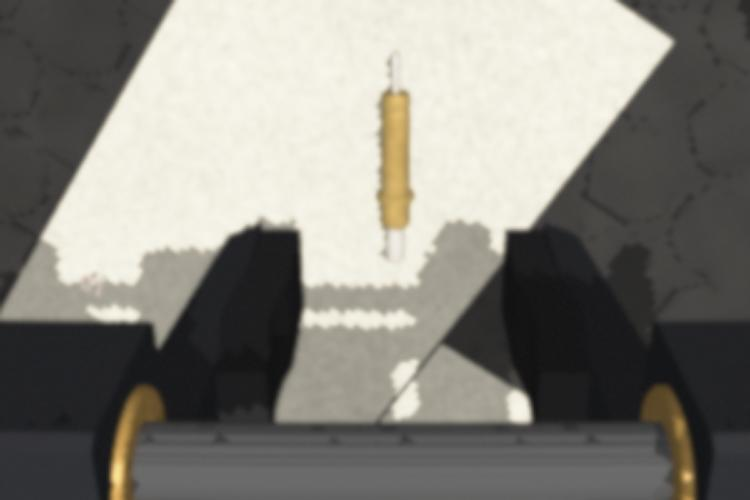

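```bash
python3 -m inch '[[-2,25,3,0,0,0],[0,20,0,0,0,0],[0,9,0,0,0,0],[0,0,0,0,0,0],[0,0,0,0,0,0]]'
python3 - <<'E'
from h import *
st=r.get_state();print(st['q'].round(3)); 
plan([.454,.026,.003]);loc([.454,.026,.003])
snap('wrist','w6');crop('w6',160,200,460,400,2.5,'c5')
E
```

```text
clock: 12.33
tool_pos: [0.451, 0.0258, 0.0035]
eef_rot: [-0.667, -0.168, 0.237, 0.686]
contact_force: [-0.5, 0.2, -0.0]
opening: 0.455
[-0.073  0.954 -0.126  2.118  0.484  0.195 -0.051]
t 12.33 pos [0.451  0.0258 0.0035] yaw 0.584 tilt 0.995 [-0.1   -0.003] F [-0.5  0.2 -0. ] op 0.455 q7 -0.05
turn_y -0.0 shift 2.6 0.5 -1.4
shift [ 2.7  0.2 -1.5]
```

View pics/c5.png

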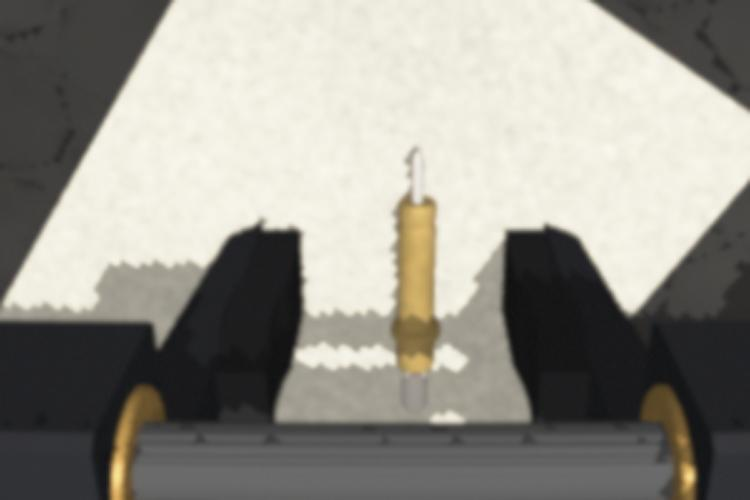

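```bash
python3 -m inch '[[2.5,0,0,0,0,0],[0,0,0,0,0,0],[0,0,0,0,0,0],[0,0,0,0,0,0],[0,0,0,0,0,0],[0,0,0,0,0,0]]' 0 25
python3 -m inch '[[0,-10,0,0,0,0],[0,-20,0,0,0,0],[0,-35,0,0,0,0],[0,-40,0,0,0,0],[0,-40,0,-0.066,0,-0.1],[0,0,0,0,0,0],[0,0,0,0,0,0]]'
python3 -c "
from h import *
plan([*c2w(-.133,-.03),.15],YP)
snap('wrist','w7');crop('w7',160,200,460,400,2.5,'c5')"
```

```text
clock: 12.88
tool_pos: [0.4536, 0.0271, 0.0027]
eef_rot: [-0.667, -0.168, 0.237, 0.686]
contact_force: [0.7, -0.1, 1.2]
opening: 0.108
clock: 13.47
tool_pos: [0.4681, 0.0273, 0.149]
eef_rot: [0.681, 0.21, -0.196, -0.674]
contact_force: [-0.0, -0.8, -0.8]
opening: 0.112
t 13.47 pos [0.4681 0.0273 0.149 ] yaw 0.582 tilt 0.9998 [ 0.022 -0.003] F [-0.  -0.8 -0.8] op 0.112 q7 -0.03
turn_y -1.954 shift 53.9 -1.0 -207.5
```

View pics/c5.png

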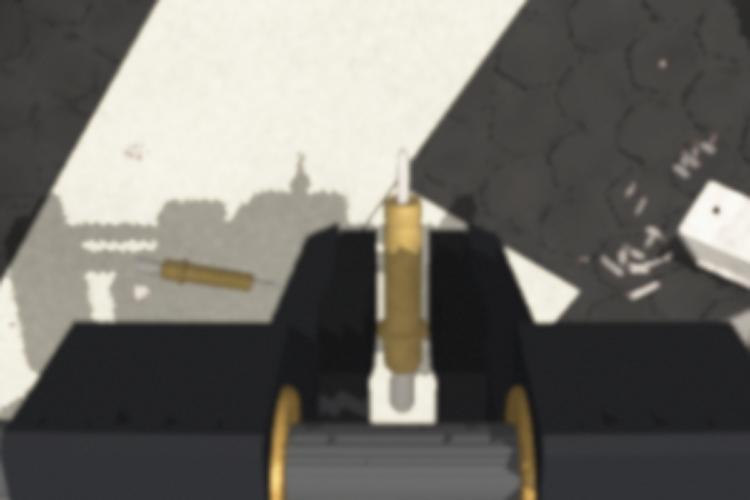

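```bash
python3 -m inch '[[0,0,0,0,-0.125,0],[0,0,0,0,-0.125,0],[0,0,0,0,-0.125,0],[0,0,0,0,-0.125,0],[0,0,0,0,-0.125,0],[0,0,0,0,-0.125,0],[0,0,0,0,-0.125,0],[0,0,0,0,-0.125,0],[0,0,0,0,-0.125,0],[0,0,0,0,-0.125,0],[0,0,0,0,-0.125,0],[0,0,0,0,-0.125,0]]' 0 40
python3 -m inch '[[0,0,0,0,-0.125,0],[0,0,0,0,-0.125,0],[0,0,0,0,-0.125,0],[0,0,0,0,-0.079,0],[9,0,-34,0,0,0],[9,0,-34,0,0,0],[9,0,-34,0,0,0],[9,0,-34,0,0,0],[9,0,-34,0,0,0],[9,0,-35,0,0,0],[0,0,0,0,0,0],[0,0,0,0,0,0]]'
python3 -c "
from h import *
plan([*c2w(-.133,-.03),.15],YP)
snap('wrist','w8')"
```

```text
clock: 14.52
tool_pos: [0.4675, 0.0274, 0.1447]
eef_rot: [0.361, 0.613, -0.609, -0.351]
contact_force: [-0.2, -0.2, 0.5]
opening: 0.105
clock: 15.52
tool_pos: [0.5398, 0.2291, 0.1453]
eef_rot: [0.215, 0.676, -0.674, -0.205]
contact_force: [0.0, -0.1, -1.4]
opening: 0.107
t 15.52 pos [0.5398 0.2291 0.1453] yaw 2.538 tilt 0.9999 [ 0.015 -0.001] F [ 0.  -0.1 -1.4] op 0.107 q7 1.3
turn_y 0.002 shift -2.0 -4.7 -0.8
```

View pics/w8.png

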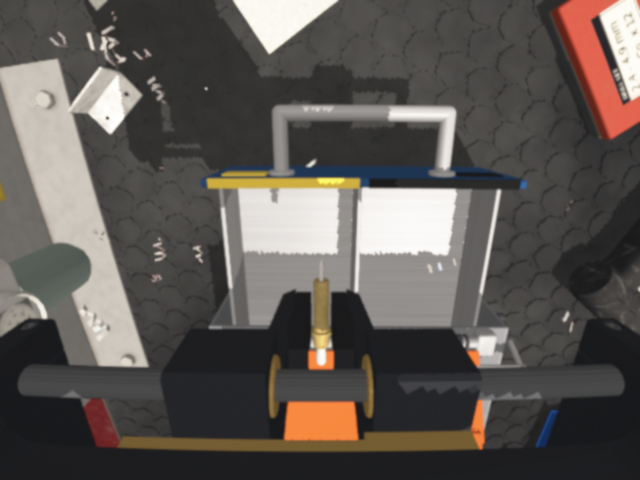

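```bash
python3 - <<'E'
from h import *
s=load('w8')
for n,u,v,z in [('div',356,200,.054),('div2',357,310,.054),('rwall',224,200,.054),('rwall2',216,320,.054),('lwall',497,200,.054),('pullL',452,112,.06),('pullR',281,112,.06),('panel',280,188,.07)]:
    print(n,w2c(pix_z(s,u,v,z)).round(4), w2c(pix_d(s,u,v)).round(4),pix_d(s,u,v)[2].round(3))
E
python3 -c "
from h import *
crop('w8',190,150,530,350,2.3,'c5')"
```

```text
div [-0.1699 -0.0049] [-0.1675 -0.0038] 0.043
div2 [-0.0794 -0.0007] [-0.1451 -0.0131] 0.163
rwall [-0.1696 -0.1004] [-0.1692 -0.1008] 0.052
rwall2 [-0.0686 -0.1169] [-0.0808 -0.1097] 0.073
lwall [-0.1707  0.0974] [-0.1706  0.0977] 0.054
pullL [-0.2297  0.0549] [-0.2296  0.0537] 0.063
pullR [-0.2291 -0.056 ] [-0.2289 -0.0554] 0.065
panel [-0.1812 -0.0571] [-0.1826 -0.056 ] 0.078
```

View pics/c5.png

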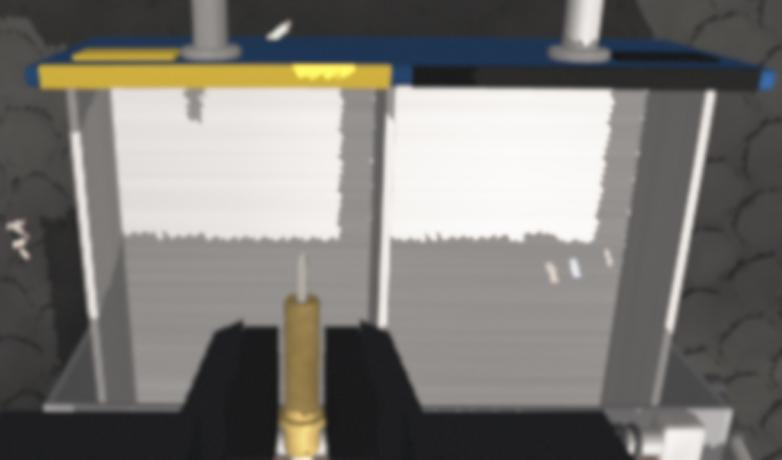

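```bash
python3 -m inch '[[-9,20,0,0,0,0],[0,30,0,0,0,0],[0,30,0,0,0,0],[0,25,0,0,0,0],[0,15,0,0,0,0],[0,7,0,0,0,0],[0,0,0,0,0,0],[0,0,0,0,0,0]]'
python3 -c "
from h import *
plan([*c2w(-.133,-.037),.016],YP)
snap('wrist','w9')"
```

```text
clock: 16.23
tool_pos: [0.5502, 0.2203, 0.0206]
eef_rot: [0.218, 0.675, -0.674, -0.205]
contact_force: [0.6, -0.5, -0.8]
opening: 0.11
t 16.23 pos [0.5502 0.2203 0.0206] yaw 2.534 tilt 0.9998 [ 0.018 -0.003] F [ 0.6 -0.5 -0.8] op 0.11 q7 1.16
turn_y -0.002 shift 4.5 4.6 -2.1
```

View pics/w9.png

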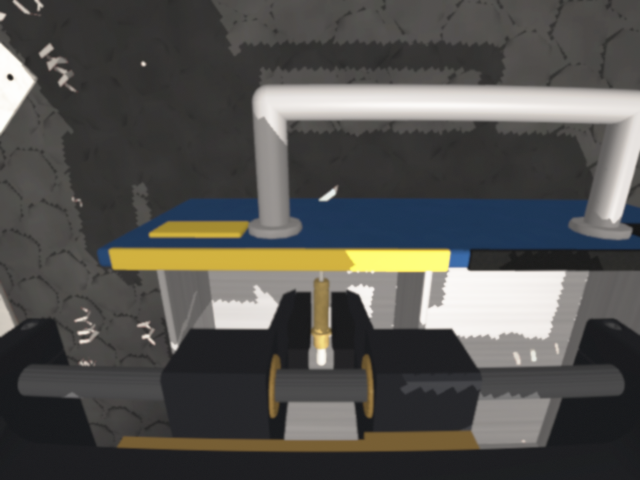

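```bash
python3 -m inch '[[0,4,0,0,0,0],[0,0,0,0,0,0],[0,0,0,0,0,0]]'
python3 -m inch '[[0,0,0,0,0,0],[0,0,0,0,0,0],[0,0,0,0,0,0]]' 22 
python3 -m inch '[[0,-20,0,0,0,0],[0,-30,0,0,0,0],[0,-40,0,0,0,0],[0,-40,0,0,0,0],[0,-40,0,0,0,0],[0,0,0,0,0,0]]'
python3 -c "
from h import *
plan([.4511,-.0917,.19],2.03)
snap('wrist','w10');snap('top','t2')"
```

```text
clock: 16.53
tool_pos: [0.5508, 0.2212, 0.0174]
eef_rot: [0.218, 0.676, -0.674, -0.204]
contact_force: [0.1, -0.5, 0.1]
opening: 0.111
clock: 16.78
tool_pos: [0.5506, 0.2213, 0.0171]
eef_rot: [0.218, 0.676, -0.674, -0.204]
contact_force: [0.5, 0.1, 0.2]
opening: 0.248
clock: 17.28
tool_pos: [0.5501, 0.2253, 0.1945]
eef_rot: [0.22, 0.679, -0.67, -0.202]
contact_force: [0.6, 1.0, 0.1]
opening: 0.247
t 17.28 pos [0.5501 0.2253 0.1945] yaw 2.535 tilt 0.9996 [0.029 0.005] F [0.6 1.  0.1] op 0.247 q7 1.37
turn_y 0.505 shift -240.3 4.5 229.2
```

View pics/w10.png

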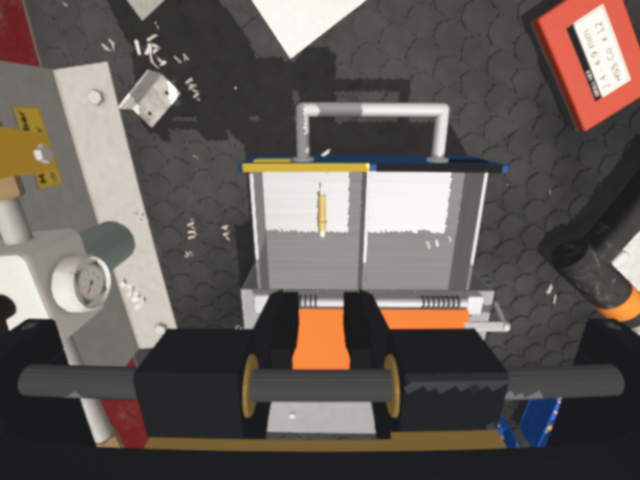

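View pics/t2.png

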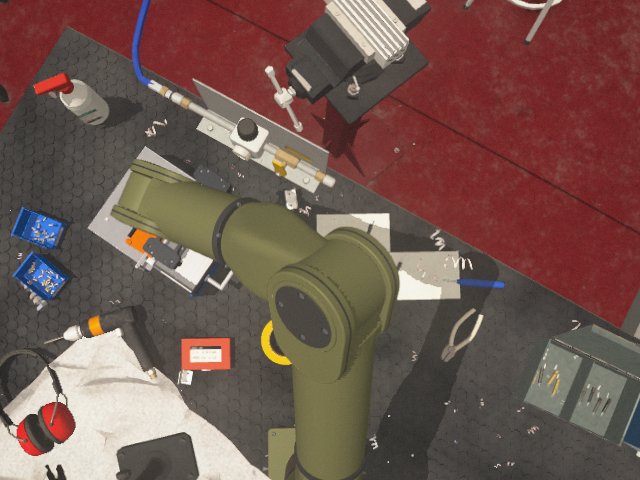

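```bash
python3 -m inch '[[0,0,0,0,0.125,0],[0,0,0,0,0.125,0],[0,0,0,0,0.125,0],[0,0,0,0,0.13,0]]' 40 | head -1
python3 -m inch '[[0,0,0,0,0.125,0],[0,0,0,0,0.125,0],[0,0,0,0,0.125,0],[0,0,0,0,0.125,0],[-26,0,25,0,0,0],[-26,0,25,0,0,0],[-26,0,25,0,0,0],[-26,0,25,0,0,0],[-26,0,25,0,0,0],[-26,0,25,0,0,0],[-26,0,25,0,0,0],[-26,0,25,0,0,0]]' 40
python3 -c "
from h import *
plan([.4511,-.0917,.19],2.03)"
```

```text
clock: 18.38
tool_pos: [0.4597, -0.0557, 0.1846]
eef_rot: [0.377, 0.604, -0.6, -0.366]
contact_force: [0.5, -1.3, 0.7]
opening: 0.454
t 18.38 pos [ 0.4597 -0.0557  0.1846] yaw 2.035 tilt 0.9999 [ 0.015 -0.003] F [ 0.5 -1.3  0.7] op 0.454 q7 1.26
turn_y 0.005 shift -28.4 -5.4 23.7out of range
```

```bash
python3 -m inch '[[-20,20,14,0.06,0,-0.03],[0,30,0,0.06,0,-0.03],[0,40,0,0,0,0],[0,0,0,0,0,0],[0,0,0,0,0,0]]' 40
python3 -c "
from h import *
plan([.4511,-.0917,.004],2.03);loc([.4511,-.0917,.004]);print(r.get_state()['q'].round(2))
snap('wrist','w11')"
```

```text
clock: 18.8
tool_pos: [0.4498, -0.0782, 0.0946]
eef_rot: [-0.334, -0.577, 0.624, 0.407]
contact_force: [-0.5, -0.7, 0.8]
opening: 0.455
t 18.8 pos [ 0.4498 -0.0782  0.0946] yaw 2.033 tilt 0.9925 [-0.122 -0.003] F [-0.5 -0.7  0.8] op 0.455 q7 1.26
turn_y 0.003 shift -12.7 90.6 4.8
shift [-17.4  89.8  -5.1]
[ 0.45  0.85 -0.65  2.05  0.82  0.66  1.26]
```

View pics/w11.png

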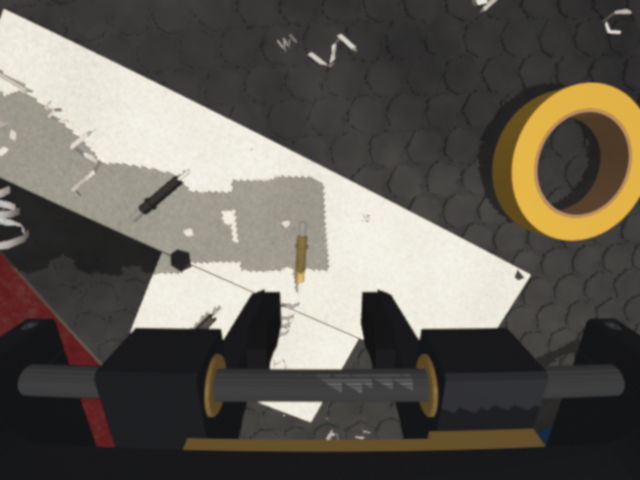

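```bash
python3 -c "
from h import *
s=load('w11');A=pix_z(s,302,235,.005);B=pix_z(s,300,283,.005);print(A,B,np.arctan2(*(A-B)[1::-1])); p=pix_z(s,301,259,.005);print(p)
loc([p[0],p[1],.003])"
```

```text
[ 0.43708132 -0.09631385  0.005     ] [ 0.4716366  -0.08133963  0.005     ] -2.732678443136592
[ 0.45406893 -0.08894863  0.005     ]
shift [-15.9  92.2  -7.3]
```

```bash
python3 -m inch '[[-16,20,-7,0,0.05,0],[0,30,0,0,0,0],[0,25,0,0,0,0],[0,0,0,0,0,0],[0,0,0,0,0,0]]' 40
python3 -c "
from h import *
loc([.4537,-.0893,.003])
snap('wrist','w12');crop('w12',160,200,460,400,2.5,'c5')"
```

```text
clock: 19.27
tool_pos: [0.4573, -0.0892, 0.0215]
eef_rot: [-0.352, -0.568, 0.615, 0.419]
contact_force: [0.4, -0.5, 0.0]
opening: 0.455
shift [ 0.5 18.8  1.4]
```

View pics/c5.png

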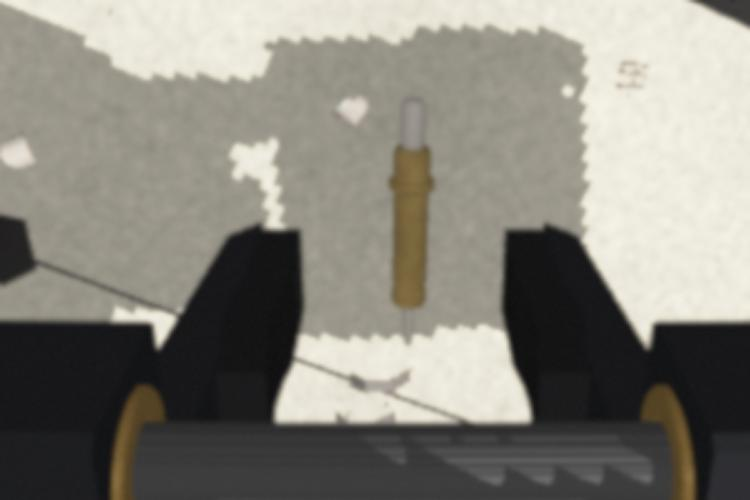

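```bash
python3 -c "
from h import *
s=load('w12'); p=pix_z(s,324.4,290,.006);print(p)
loc([p[0],p[1],.003])"
python3 -m inch '[[1,12,2,0,0,0],[0,7,0,0,0,0],[0,0,0,0,0,0],[0,0,0,0,0,0]]' 40
python3 -m inch '[[0,0,0,0,0,0],[0,0,0,0,0,0],[0,0,0,0,0,0],[0,0,0,0,0,0],[0,0,0,0,0,0],[0,0,0,0,0,0]]' 0 40
python3 -m inch '[[0,-10,0,0,0,0],[0,-20,0,0,0,0],[0,-35,0,0,0,0],[0,-40,0,0,0,0],[0,-40,0,-0.054,0,0.024],[0,0,0,-0.054,0,0.024],[0,0,0,0,0,0]]'
python3 -c "
from h import *
plan([*c2w(-.133,-.072),.15],YP)
snap('wrist','w13');crop('w13',160,200,460,400,2.5,'c5')"
```

```text
[ 0.45319449 -0.08960382  0.006     ]
shift [ 0.7 19.6  2.7]
clock: 19.65
tool_pos: [0.4535, -0.0895, 0.0027]
eef_rot: [-0.353, -0.568, 0.614, 0.419]
contact_force: [0.6, -0.3, 0.0]
opening: 0.451
clock: 20.15
tool_pos: [0.4528, -0.0899, 0.0018]
eef_rot: [-0.352, -0.568, 0.614, 0.419]
contact_force: [0.1, -1.6, 4.0]
opening: 0.111
clock: 20.73
tool_pos: [0.4681, -0.0893, 0.1475]
eef_rot: [-0.389, -0.592, 0.593, 0.384]
contact_force: [-1.3, -0.8, -0.8]
opening: 0.111
t 20.73 pos [ 0.4681 -0.0893  0.1475] yaw 1.986 tilt 1.0 [ 0.005 -0.005] F [-1.3 -0.8 -0.8] op 0.111 q7 1.23
turn_y -0.55 shift 78.3 -2.5 -303.3
```

View pics/c5.png

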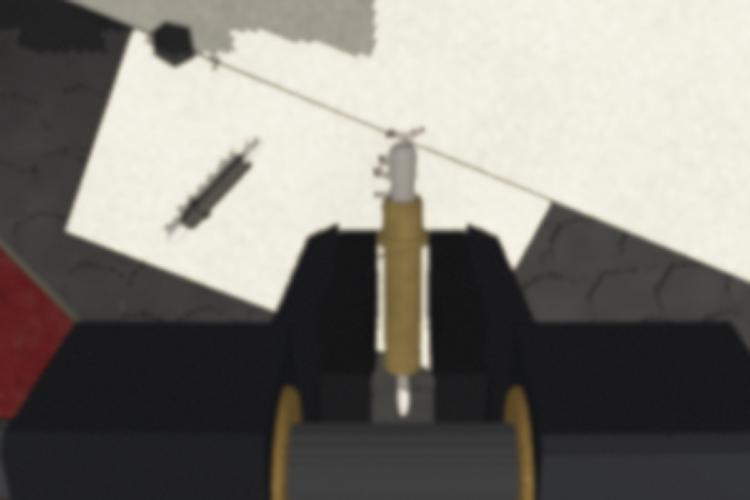

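```bash
python3 -c "
from h import *
s=load('w10'); print(w2c(pix_z(s,322,192,.016)),w2c(pix_z(s,322,234,.016)));print('wall',w2c(pix_z(s,252,210,.054)),w2c(pix_z(s,364,210,.054)))"
python3 -m inch '[[0,0,0,0,-0.125,0],[0,0,0,0,-0.125,0],[0,0,0,0,-0.125,0],[0,0,0,0,-0.125,0],[0,0,0,0,-0.05,0],[9.8,0,-38,0,0,0],[9.8,0,-38,0,0,0],[9.8,0,-38,0,0,0],[9.8,0,-38,0,0,0],[9.8,0,-38,0,0,0],[9.8,0,-38,0,0,0],[9.8,0,-38,0,0,0]]'
python3 -m inch '[[9.8,0,-38,0,0,0],[0,0,0,0,0,0],[0,0,0,0,0,0]]'
python3 -c "
from h import *
plan([*c2w(-.133,-.072),.07],YP)"
```

```text
[-0.15380291 -0.04208417] [-0.11042204 -0.0420648 ]
wall [-0.14539328 -0.10332397] [-0.14580336 -0.00461297]
clock: 21.78
tool_pos: [0.564, 0.17, 0.1429]
eef_rot: [-0.211, -0.673, 0.677, 0.211]
contact_force: [0.5, -0.0, 0.6]
opening: 0.11
clock: 22.03
tool_pos: [0.5771, 0.2085, 0.143]
eef_rot: [-0.209, -0.674, 0.676, 0.21]
contact_force: [-1.3, -0.3, -0.5]
opening: 0.107
t 22.03 pos [0.5771 0.2085 0.143 ] yaw 2.539 tilt 1.0 [-0.002 -0.002] F [-1.3 -0.3 -0.5] op 0.107 q7 1.42
turn_y 0.003 shift -1.6 73.0 3.5
```

```bash
python3 -m inch '[[-2,20,3,0,0,0],[0,30,0,0,0,0],[0,30,0,0,0,0],[0,22,0,0,0,0],[0,12,0,0,0,0],[0,0,0,0,0,0],[0,0,0,0,0,0]]'
python3 -c "
from h import *
plan([*c2w(-.133,-.073),.027],YP)"
```

```text
clock: 22.62
tool_pos: [0.5781, 0.2004, 0.0304]
eef_rot: [-0.212, -0.673, 0.676, 0.211]
contact_force: [0.6, 0.7, -0.4]
opening: 0.11
t 22.62 pos [0.5781 0.2004 0.0304] yaw 2.534 tilt 1.0 [ 0.001 -0.004] F [ 0.6  0.7 -0.4] op 0.11 q7 1.3
turn_y -0.001 shift 2.7 3.4 -2.6
```

```bash
python3 -m inch '[[2.5,5,-2.5,0,0,0],[0,0,0,0,0,0],[0,0,0,0,0,0]]'
python3 -m inch '[[0,0,0,0,0,0],[0,0,0,0,0,0],[0,0,0,0,0,0]]' 17
python3 -m inch '[[0,-15,0,0,0,0],[0,-30,0,0,0,0],[0,-40,0,0,0,0],[0,-40,0,0,0,0],[0,-40,0,0,0,0],[0,0,0,0,0,0]]'
python3 -c "
from h import *
plan([.4527,-.2027,.19],1.11)
snap('wrist','w14')"
```

```text
clock: 22.87
tool_pos: [0.5782, 0.2054, 0.027]
eef_rot: [-0.213, -0.674, 0.675, 0.209]
contact_force: [-0.4, 0.1, 0.8]
opening: 0.11
clock: 23.12
tool_pos: [0.5781, 0.2048, 0.0264]
eef_rot: [-0.213, -0.674, 0.676, 0.21]
contact_force: [-0.4, 0.6, -0.2]
opening: 0.19
clock: 23.62
tool_pos: [0.5805, 0.209, 0.2003]
eef_rot: [0.215, 0.678, -0.672, -0.207]
contact_force: [-0.2, 1.2, 0.5]
opening: 0.188
t 23.62 pos [0.5805 0.209  0.2003] yaw 2.535 tilt 0.9999 [0.014 0.005] F [-0.2  1.2  0.5] op 0.188 q7 1.47
turn_y 1.425 shift -425.6 10.3 -68.6
```

View pics/w14.png

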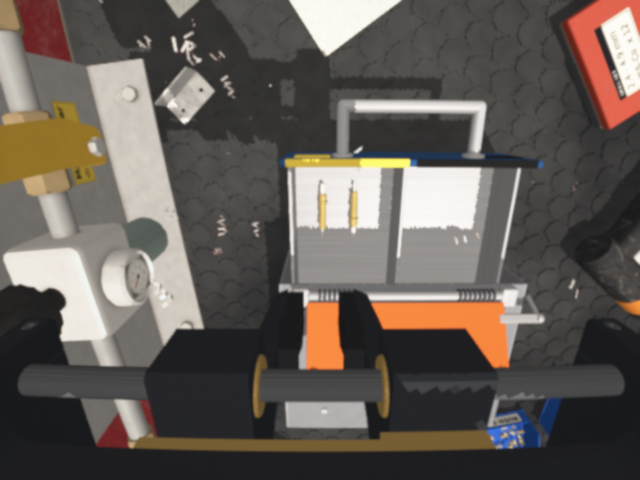

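```bash
python3 -m inch '[[0,0,0,0,0.125,0],[0,0,0,0,0.125,0],[0,0,0,0,0.125,0],[0,0,0,0,0.125,0],[0,0,0,0,0.125,0],[0,0,0,0,0.125,0],[0,0,0,0,0.125,0],[0,0,0,0,0.125,0],[0,0,0,0,0.125,0],[0,0,0,0,0.125,0],[0,0,0,0,0.125,0],[0,0,0,0,0.05,0]]' 40
python3 -m inch '[[-38,0,-6,0,0,0],[-38,0,-6,0,0,0],[-38,0,-6,0,0,0],[-38,0,-6,0,0,0],[-38,0,-6,0,0,0],[-38,0,-6,0,0,0],[-38,0,-6,0,0,0],[-38,0,-6,0,0,0],[-38,0,-6,0,0,0],[-38,0,-6,0,0,0],[-30,0,-5,0,0,0],[0,0,0,0,0,0]]'
python3 -c "
from h import *
plan([.4527,-.2027,.09],1.11);print(r.get_state()['q'].round(2))
snap('wrist','w15')"
```

```text
clock: 24.67
tool_pos: [0.5766, 0.205, 0.1906]
eef_rot: [0.603, 0.371, -0.371, -0.6]
contact_force: [0.5, 0.0, -0.5]
opening: 0.452
clock: 25.67
tool_pos: [0.449, -0.1985, 0.1909]
eef_rot: [0.605, 0.367, -0.372, -0.601]
contact_force: [-0.1, 0.3, 0.2]
opening: 0.453
t 25.67 pos [ 0.449  -0.1985  0.1909] yaw 1.099 tilt 1.0 [-0.003 -0.007] F [-0.1  0.3  0.2] op 0.453 q7 0.87
turn_y -0.011 shift -2.1 100.9 -5.2
[ 0.65  0.63 -0.53  2.    0.53  0.65  0.87]
```

View pics/w15.png

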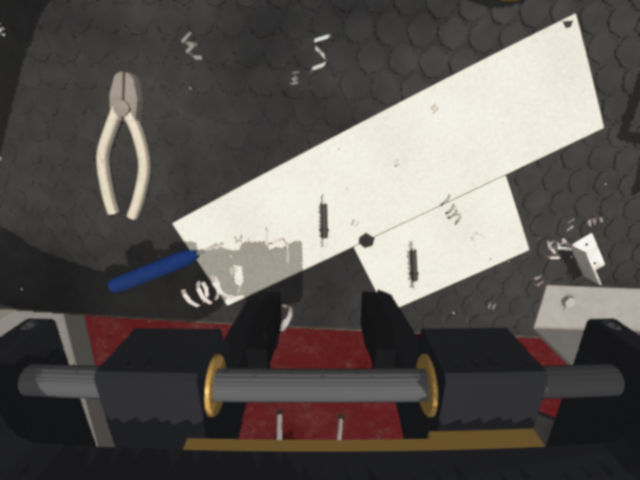

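```bash
python3 -c "
from h import *
s=load('w15'); p=pix_z(s,323.3,221,.005);print(p,pix_z(s,413,264,.005))
loc([p[0],p[1],.003])"
```

```text
[ 0.45525505 -0.20119103  0.005     ] [ 0.54182524 -0.13661137  0.005     ]
shift [ -3.1 188.3  -6.5]
```

```bash
python3 -m inch '[[0,35,-7,0,0,0],[0,40,0,0,0,0],[0,40,0,0,0,0],[0,32,0,0,0,0],[0,18,0,0,0,0],[0,0,0,0,0,0],[0,0,0,0,0,0]]' 40
python3 -c "
from h import *
loc([.4546,-.2018,.003]);print(r.get_state()['q'].round(2))
snap('wrist','w16');crop('w16',160,200,460,400,2.5,'c5')"
```

```text
clock: 26.3
tool_pos: [0.46, -0.1927, 0.0265]
eef_rot: [0.601, 0.373, -0.374, -0.6]
contact_force: [0.2, -0.3, -0.3]
opening: 0.454
shift [-10.5  23.5   0.9]
[ 0.43  0.91 -0.21  2.08  0.8   0.23  0.62]
```

View pics/c5.png

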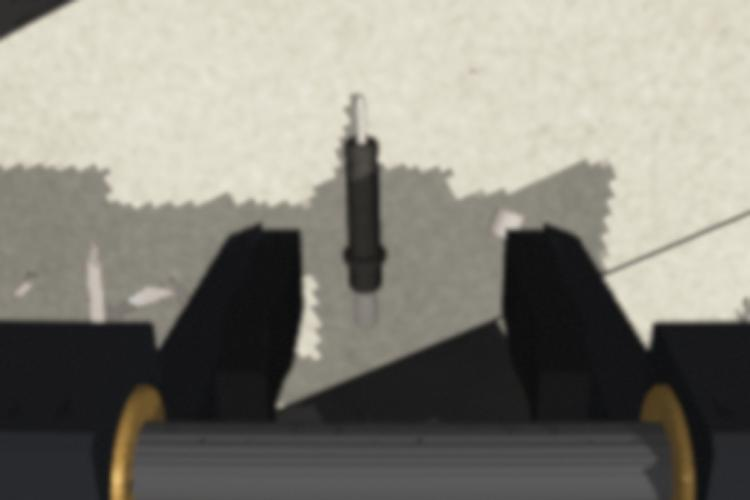

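```bash
python3 -m inch '[[0,0,0,0.09,0,0.045],[0,0,0,0,0,0],[0,0,0,0,0,0]]' 40
python3 -c "
from h import *
s=load('w16');p=pix_z(s,305.2,286,.006);print(p)
loc([p[0],p[1],.003]);print(r.get_state()['q'].round(2),r.get_state()['tool_pos'])"
```

```text
clock: 26.6
tool_pos: [0.4629, -0.1948, 0.0276]
eef_rot: [-0.588, -0.349, 0.395, 0.613]
contact_force: [-0.5, 0.1, -0.9]
opening: 0.45
[ 0.45447407 -0.20051067  0.006     ]
shift [-7.9 25.2  3.4]
[ 0.48  0.93 -0.32  2.    0.75  0.41  0.67] [ 0.46285755 -0.19479982  0.02761935]
```

```bash
python3 -m inch '[[-8,5,3,0,0,0],[0,12,0,0,0,0],[0,8,0,0,0,0],[0,0,0,0,0,0],[0,0,0,0,0,0]]' 40
python3 -c "
from h import *
loc([.4543,-.2008,.003])
snap('wrist','w17');crop('w17',160,200,460,400,2.5,'c5')"
```

```text
clock: 27.02
tool_pos: [0.4508, -0.202, 0.0021]
eef_rot: [-0.588, -0.347, 0.398, 0.613]
contact_force: [-0.7, -1.6, 2.8]
opening: 0.452
shift [ 2.6 -1.2 -2.5]
```

View pics/c5.png

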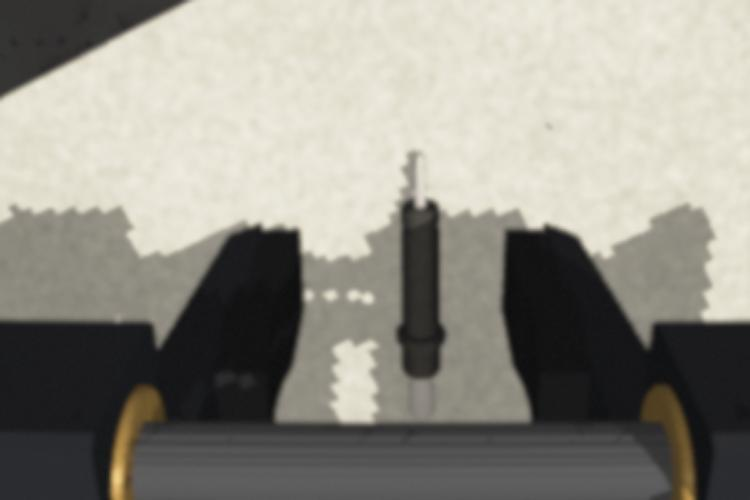

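```bash
python3 -m inch '[[2,-1,-2,0,0,0],[0,0,0,0,0,0],[0,0,0,0,0,0],[0,0,0,0,0,0],[0,0,0,0,0,0],[0,0,0,0,0,0]]' 0 40
python3 -m inch '[[0,-10,0,0,0,0],[0,-20,0,0,0,0],[0,-35,0,0,0,0],[0,-40,0,0,0,0],[0,-40,0,-0.09,0,-0.045],[0,0,0,0,0,0],[0,0,0,0,0,0]]'
python3 -c "
from h import *
plan([*c2w(-.133,.06),.15],YP)
snap('wrist','w18');crop('w18',160,200,460,400,2.5,'c5')"
```

```text
clock: 27.57
tool_pos: [0.4549, -0.2, 0.0026]
eef_rot: [-0.587, -0.347, 0.397, 0.614]
contact_force: [0.7, -0.3, -0.4]
opening: 0.111
clock: 28.15
tool_pos: [0.4663, -0.2002, 0.1498]
eef_rot: [0.608, 0.378, -0.367, -0.594]
contact_force: [-0.2, -1.4, -0.4]
opening: 0.111
t 28.15 pos [ 0.4663 -0.2002  0.1498] yaw 1.11 tilt 0.9997 [ 0.024 -0.008] F [-0.2 -1.4 -0.4] op 0.111 q7 0.79
turn_y -1.426 shift 272.0 -0.2 -395.5
```

View pics/c5.png

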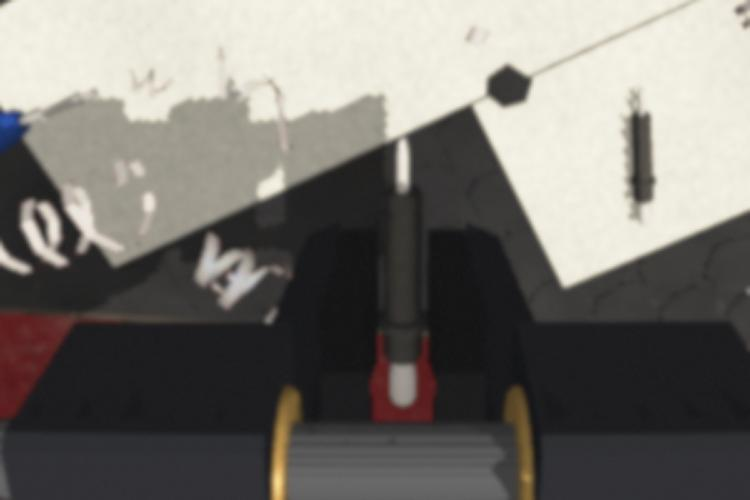

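```bash
python3 -m inch '[[0,0,0,0,-0.125,0],[0,0,0,0,-0.125,0],[0,0,0,0,-0.125,0],[0,0,0,0,-0.125,0],[0,0,0,0,-0.125,0],[0,0,0,0,-0.125,0],[0,0,0,0,-0.125,0],[0,0,0,0,-0.125,0],[0,0,0,0,-0.125,0],[0,0,0,0,-0.125,0],[0,0,0,0,-0.125,0],[0,0,0,0,-0.05,0]]' 0 40
python3 -m inch '[[22,0,-32,0,0,0],[22,0,-32,0,0,0],[22,0,-32,0,0,0],[22,0,-32,0,0,0],[22,0,-32,0,0,0],[22,0,-32,0,0,0],[22,0,-32,0,0,0],[22,0,-32,0,0,0],[22,0,-32,0,0,0],[22,0,-32,0,0,0],[22,0,-32,0,0,0],[22,0,-32,0,0,0]]'
python3 -c "
from h import *
plan([*c2w(-.133,.06),.02],YP)"
```

```text
clock: 29.2
tool_pos: [0.4656, -0.199, 0.1453]
eef_rot: [0.215, 0.676, -0.675, -0.203]
contact_force: [0.5, 0.0, -0.8]
opening: 0.106
clock: 30.2
tool_pos: [0.4672, 0.2682, 0.1429]
eef_rot: [-0.218, -0.674, 0.676, 0.204]
contact_force: [0.1, 0.0, -0.4]
opening: 0.111
t 30.2 pos [0.4672 0.2682 0.1429] yaw 2.536 tilt 0.9998 [ 0.017 -0.007] F [ 0.1  0.  -0.4] op 0.111 q7 1.06
turn_y 0.0 shift 6.0 122.9 -10.0
```

```bash
python3 -m inch '[[7,20,-10,0,0,0],[0,30,0,0,0,0],[0,30,0,0,0,0],[0,25,0,0,0,0],[0,15,0,0,0,0],[0,0,0,0,0,0],[0,0,0,0,0,0]]'
python3 -c "
from h import *
plan([*c2w(-.133,.062),.018],YP);snap('wrist','w19')"
```

```text
clock: 30.78
tool_pos: [0.4695, 0.2778, 0.023]
eef_rot: [-0.218, -0.674, 0.676, 0.204]
contact_force: [0.3, 0.7, 0.4]
opening: 0.108
t 30.78 pos [0.4695 0.2778 0.023 ] yaw 2.536 tilt 0.9998 [ 0.017 -0.008] F [0.3 0.7 0.4] op 0.108 q7 0.85
turn_y 0.0 shift 4.4 5.0 -0.8
```

View pics/w19.png

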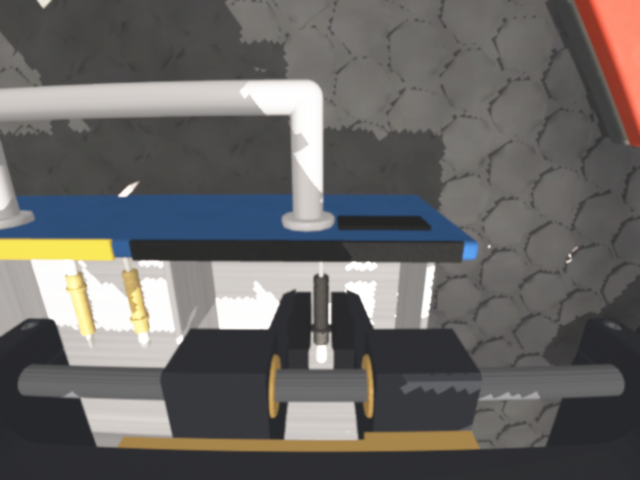

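```bash
python3 -m inch '[[4,5,0,0,0,0],[0,0,0,0,0,0],[0,0,0,0,0,0]]'
python3 -m inch '[[0,0,0,0,0,0],[0,0,0,0,0,0],[0,0,0,0,0,0]]' 18
python3 -m inch '[[0,-20,0,0,0,0],[0,-30,0,0,0,0],[0,-40,0,0,0,0],[0,-40,0,0,0,0],[0,-40,0,0,0,0],[0,0,0,0,0,0]]'
python3 -c "
from h import *
plan([.5418,-.1366,.19],1.17)
snap('wrist','w20')"
```

```text
clock: 31.08
tool_pos: [0.4675, 0.2809, 0.0203]
eef_rot: [0.219, 0.676, -0.674, -0.203]
contact_force: [0.5, -0.8, -1.0]
opening: 0.106
clock: 31.33
tool_pos: [0.4679, 0.2805, 0.0201]
eef_rot: [0.219, 0.675, -0.674, -0.203]
contact_force: [0.7, -0.0, 0.0]
opening: 0.203
clock: 31.83
tool_pos: [0.466, 0.285, 0.1968]
eef_rot: [0.221, 0.679, -0.671, -0.201]
contact_force: [1.1, 1.1, -0.2]
opening: 0.203
t 31.83 pos [0.466  0.285  0.1968] yaw 2.535 tilt 0.9996 [0.03  0.003] F [ 1.1  1.1 -0.2] op 0.203 q7 1.13
turn_y 1.365 shift -358.7 6.8 -234.3
```

View pics/w20.png

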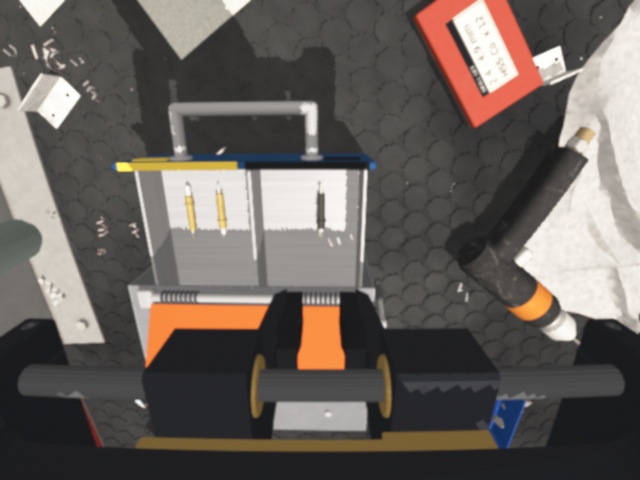

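```bash
python3 -m inch '[[0,0,0,0,0.125,0],[0,0,0,0,0.125,0],[0,0,0,0,0.125,0],[0,0,0,0,0.125,0],[0,0,0,0,0.125,0],[0,0,0,0,0.125,0],[0,0,0,0,0.125,0],[0,0,0,0,0.125,0],[0,0,0,0,0.125,0],[0,0,0,0,0.125,0],[0,0,0,0,0.115,0],[0,0,0,0,0,0]]' 40
python3 -m inch '[[-32,0,-21,0,0,0],[-32,0,-21,0,0,0],[-32,0,-21,0,0,0],[-32,0,-21,0,0,0],[-32,0,-21,0,0,0],[-32,0,-21,0,0,0],[-32,0,-21,0,0,0],[-32,0,-21,0,0,0],[-32,0,-21,0,0,0],[-32,0,-21,0,0,0],[-32,0,-21,0,0,0],[0,0,0,0,0,0]]'
python3 -c "
from h import *
plan([.5418,-.1366,.09],1.17);print(r.get_state()['q'].round(2))
snap('wrist','w21')"
```

```text
clock: 32.88
tool_pos: [0.4636, 0.2808, 0.1889]
eef_rot: [0.596, 0.394, -0.385, -0.584]
contact_force: [0.3, 0.1, 0.8]
opening: 0.452
clock: 33.88
tool_pos: [0.5389, -0.1439, 0.1918]
eef_rot: [0.599, 0.391, -0.384, -0.584]
contact_force: [1.0, -0.3, -0.8]
opening: 0.451
t 33.88 pos [ 0.5389 -0.1439  0.1918] yaw 1.16 tilt 0.9998 [ 0.019 -0.012] F [ 1.  -0.3 -0.8] op 0.451 q7 0.79
turn_y -0.01 shift 7.9 101.8 0.1
[ 0.52  0.71 -0.58  1.83  0.57  0.76  0.79]
```

View pics/w21.png

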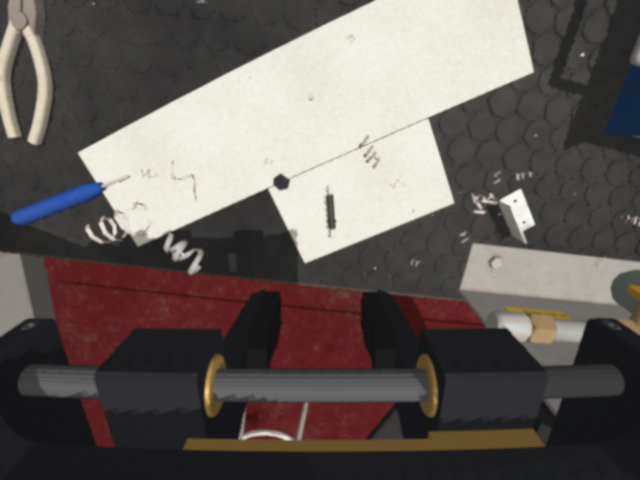

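```bash
python3 -c "
from h import *
s=load('w21'); A=pix_z(s,329,196,.005);B=pix_z(s,332,228,.005);p=pix_z(s,330.5,212,.005);print(p,np.arctan2(*(B-A)[1::-1]))
loc([p[0],p[1],.003])"
python3 -m inch '[[5,35,0,0,0,0],[5,40,0,0,0,0],[0,40,0,0,0,0],[0,32,0,0,0,0],[0,18,0,0,0,0],[0,0,0,0,0,0],[0,0,0,0,0,0]]' 40
python3 -c "
from h import *
plan([.542,-.1363,.003]);print(r.get_state()['q'].round(2))
snap('wrist','w22');crop('w22',160,200,460,400,2.5,'c5')"
```

```text
[ 0.54357396 -0.13661975  0.005     ] -0.3106902807927357
shift [  4.1 189.1   0.2]
clock: 34.52
tool_pos: [0.546, -0.123, 0.0277]
eef_rot: [0.594, 0.396, -0.387, -0.584]
contact_force: [0.6, 0.6, 0.7]
opening: 0.454
t 34.52 pos [ 0.546  -0.123   0.0277] yaw 1.174 tilt 0.9998 [ 0.018 -0.004] F [0.6 0.6 0.7] op 0.454 q7 0.56
turn_y -0.0 shift -13.8 24.7 -1.5
[ 0.35  0.95 -0.36  1.91  0.79  0.41  0.56]
```

View pics/c5.png

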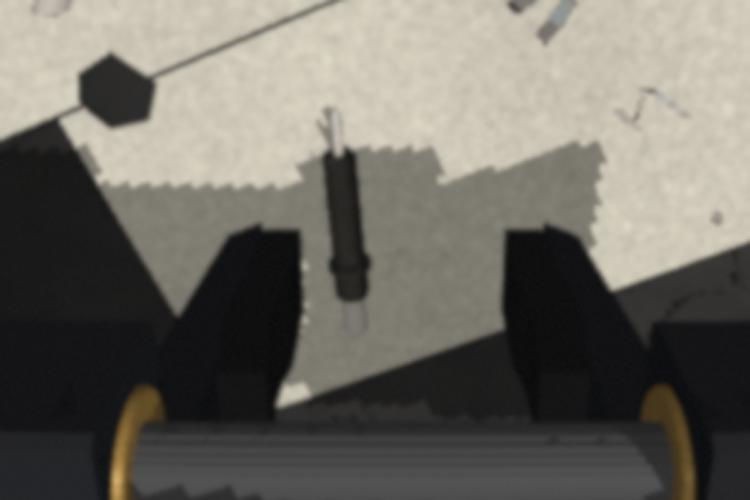

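```bash
python3 -c "
from h import *
s=load('w22');q=lambda a,b:pix_z(s,160+a/2.5,200+b/2.5,.006)
d=q(351,300)-q(338,152);print(np.arctan2(d[1],d[0])+np.pi/2,np.linalg.norm(d));p=q(346,225);print(p)
plan([p[0],p[1],.003],np.arctan2(d[1],d[0])+np.pi/2)"
```

```text
1.2270344999679352 0.03731520971906431
[ 0.54252823 -0.13603314  0.006     ]
t 34.57 pos [ 0.547  -0.1234  0.0289] yaw 1.173 tilt 0.9998 [ 0.021 -0.004] F [0.8 0.1 0.1] op 0.45 q7 0.56
turn_y -0.054 shift -13.4 25.9 -0.1
```

```bash
python3 -m inch '[[0,0,0,0,-0.06,0],[-13,0,0,0,0,0],[0,12,0,0,0,0],[0,13,0,0,0,0],[0,0,0,0,0,0],[0,0,0,0,0,0]]' 40
python3 -c "
from h import *
loc([.5423,-.1361,.003])
snap('wrist','w23');crop('w23',160,200,460,400,2.5,'c5')"
```

```text
clock: 35.07
tool_pos: [0.5425, -0.1374, 0.0032]
eef_rot: [0.583, 0.412, -0.403, -0.572]
contact_force: [0.3, 0.5, 0.7]
opening: 0.457
shift [1.1 0.2 0.6]
```

View pics/c5.png

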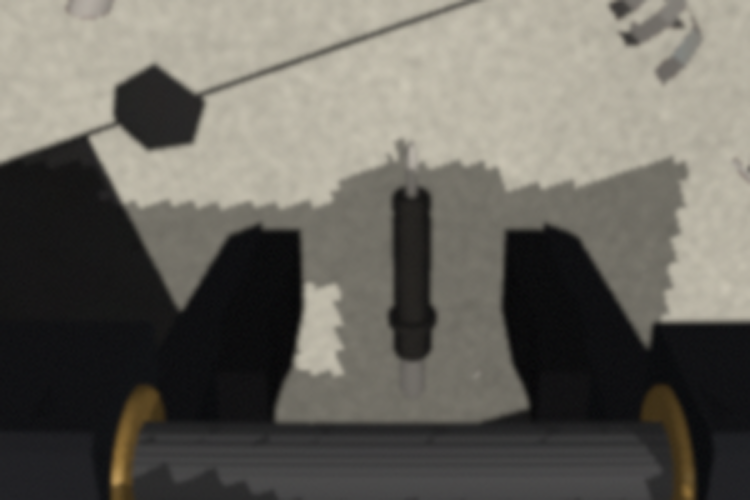

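```bash
python3 -m inch '[[0,0,0,0,0,0],[0,0,0,0,0,0],[0,0,0,0,0,0],[0,0,0,0,0,0],[0,0,0,0,0,0],[0,0,0,0,0,0]]' 0 40
python3 -m inch '[[0,-10,0,0,0,0],[0,-20,0,0,0,0],[0,-35,0,0,0,0],[0,-40,0,0,0,0],[0,-40,0,0,0,0],[0,0,0,0,0,0],[0,0,0,0,0,0]]'
python3 -c "
from h import *
plan([*c2w(-.133,.027),.15],YP)
snap('wrist','w24')"
```

```text
clock: 35.62
tool_pos: [0.5431, -0.1368, 0.0037]
eef_rot: [0.583, 0.413, -0.403, -0.572]
contact_force: [0.2, -0.4, 1.8]
opening: 0.107
clock: 36.2
tool_pos: [0.5412, -0.1364, 0.1512]
eef_rot: [0.585, 0.414, -0.402, -0.571]
contact_force: [-0.8, 0.0, 0.5]
opening: 0.107
t 36.2 pos [ 0.5412 -0.1364  0.1512] yaw 1.23 tilt 0.9997 [ 0.026 -0.006] F [-0.8  0.   0.5] op 0.107 q7 0.77
turn_y -1.306 shift 264.3 1.2 -300.4
```

View pics/w24.png

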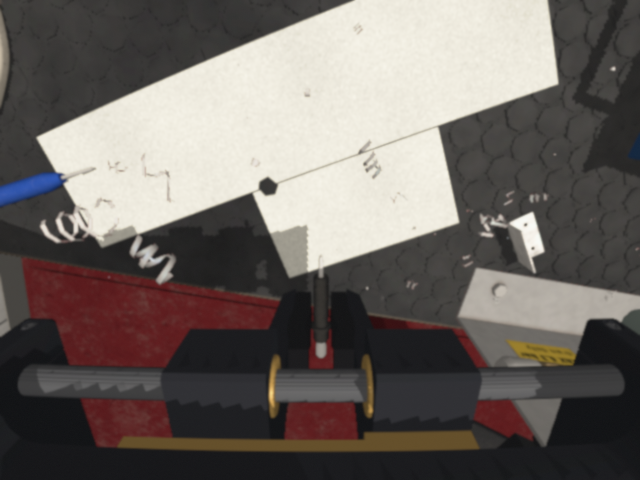

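```bash
python3 -m inch '[[0,0,0,0,-0.125,0],[0,0,0,0,-0.125,0],[0,0,0,0,-0.125,0],[0,0,0,0,-0.125,0],[0,0,0,0,-0.125,0],[0,0,0,0,-0.125,0],[0,0,0,0,-0.125,0],[0,0,0,0,-0.125,0],[0,0,0,0,-0.125,0],[0,0,0,0,-0.125,0],[0,0,0,0,-0.056,0],[0,0,0,0,0,0]]' 0 40
python3 -m inch '[[24,0,-27,0,0,0],[24,0,-27,0,0,0],[24,0,-27,0,0,0],[24,0,-27,0,0,0],[24,0,-27,0,0,0],[24,0,-27,0,0,0],[24,0,-27,0,0,0],[24,0,-27,0,0,0],[24,0,-27,0,0,0],[24,0,-27,0,0,0],[24,0,-27,0,0,0],[0,0,0,0,0,0]]'
python3 -c "
from h import *
plan([*c2w(-.133,.027),.02],YP)"
```

```text
clock: 37.25
tool_pos: [0.5385, -0.1362, 0.1465]
eef_rot: [0.216, 0.675, -0.675, -0.204]
contact_force: [0.0, 0.6, 0.5]
opening: 0.107
clock: 38.25
tool_pos: [0.4888, 0.2682, 0.1457]
eef_rot: [0.214, 0.679, -0.672, -0.202]
contact_force: [0.5, 1.0, 1.3]
opening: 0.108
t 38.25 pos [0.4888 0.2682 0.1457] yaw 2.545 tilt 0.9998 [0.019 0.004] F [0.5 1.  1.3] op 0.108 q7 1.12
turn_y 0.009 shift -9.2 125.7 2.3
```

```bash
python3 -m inch '[[-9,20,2,0,0,0],[0,30,0,0,0,0],[0,30,0,0,0,0],[0,25,0,0,0,0],[0,15,0,0,0,0],[0,0,0,0,0,0],[0,0,0,0,0,0]]'
python3 -c "
from h import *
plan([*c2w(-.133,.027),.018],YP);snap('wrist','w25')"
```

```text
clock: 38.83
tool_pos: [0.4965, 0.2519, 0.0231]
eef_rot: [-0.215, -0.675, 0.675, 0.205]
contact_force: [-4.4, 3.0, -3.2]
opening: 0.104
t 38.83 pos [0.4965 0.2519 0.0231] yaw 2.537 tilt 0.9999 [ 0.013 -0.004] F [-4.4  3.  -3.2] op 0.104 q7 0.95
turn_y 0.002 shift 6.4 5.1 -6.6
```

View pics/w25.png

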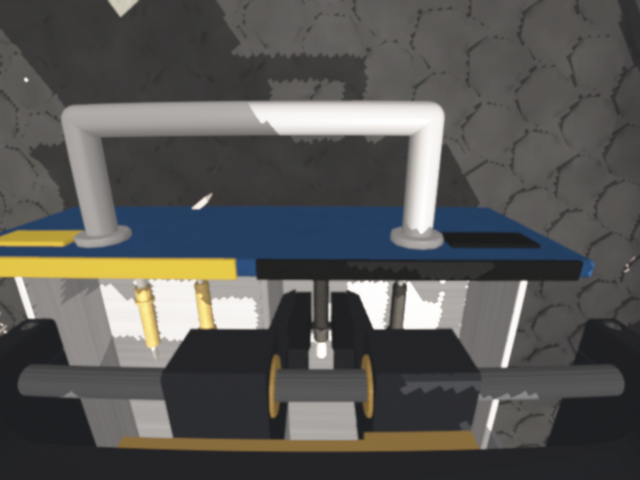

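```bash
python3 -m inch '[[9,0,-4,0,0,0],[0,4,0,0,0,0],[0,0,0,0,0,0],[0,0,0,0,0,0]]'
python3 -m inch '[[0,0,0,0,0,0],[0,0,0,0,0,0],[0,0,0,0,0,0]]' 17
python3 -m inch '[[0,-20,0,0,0,0],[0,-30,0,0,0,0],[0,-40,0,0,0,0],[0,-40,0,0,0,0],[0,-40,0,0,0,0],[0,0,0,0,0,0]]'
python3 -c "
from h import *
plan([*c2w(-.28,0),.19],YP)
snap('wrist','w26');snap('top','t3')"
```

```text
clock: 39.22
tool_pos: [0.4958, 0.2587, 0.021]
eef_rot: [-0.219, -0.675, 0.675, 0.203]
contact_force: [-0.2, 0.2, 0.1]
opening: 0.105
clock: 39.47
tool_pos: [0.496, 0.259, 0.0215]
eef_rot: [0.219, 0.675, -0.674, -0.203]
contact_force: [1.1, -0.0, 0.3]
opening: 0.192
clock: 39.97
tool_pos: [0.4944, 0.2638, 0.1987]
eef_rot: [0.221, 0.679, -0.671, -0.201]
contact_force: [0.1, 1.2, -0.3]
opening: 0.197
t 39.97 pos [0.4944 0.2638 0.1987] yaw 2.536 tilt 0.9995 [0.03  0.003] F [ 0.1  1.2 -0.3] op 0.197 q7 1.19
turn_y 0.0 shift -29.1 8.7 148.9
```

View pics/w26.png

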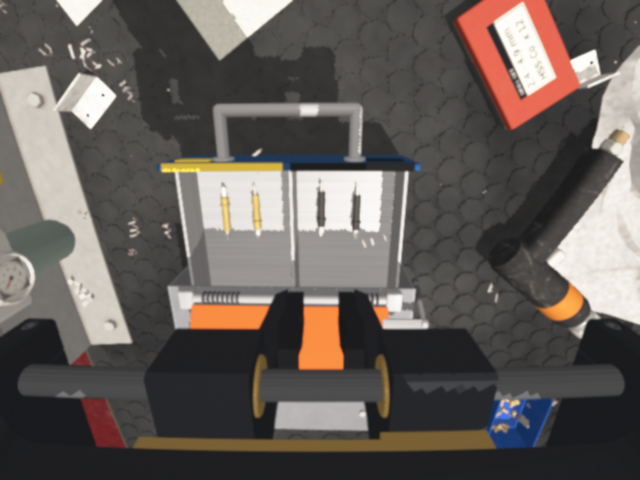

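View pics/t3.png

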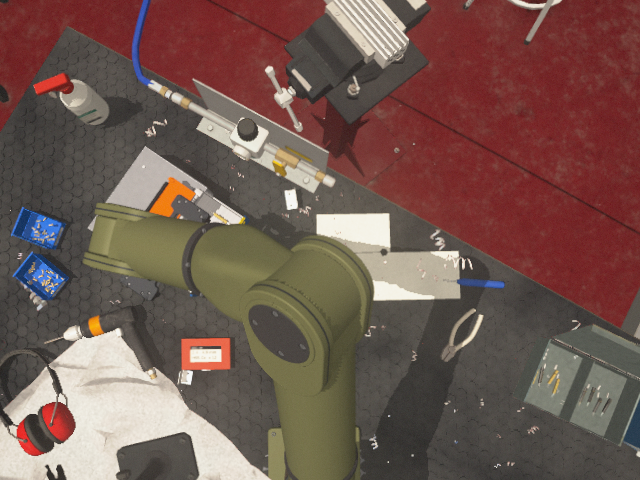

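```bash
python3 -c "
from h import *
crop('t0',500,300,640,450,4,'o1');crop('t0',0,290,260,480,3,'o2')
s=load('t0')
for u,v in [(550,380),(600,400),(620,345),(545,372)]: print(pix_d(s,u,v))"
```

```text
[ 0.19170687 -0.547448    0.00815853]
[ 0.14243324 -0.66337738  0.01084588]
[ 0.2879427  -0.61218977  0.19402701]
[ 0.20995037 -0.53727329  0.00621764]
```

View pics/o1.png

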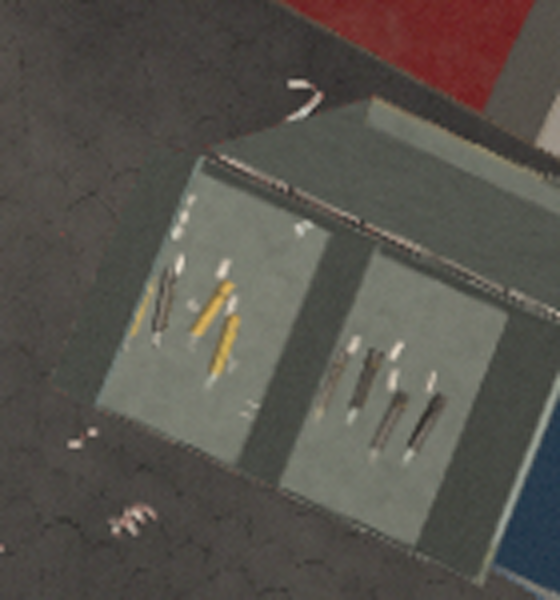

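View pics/o2.png

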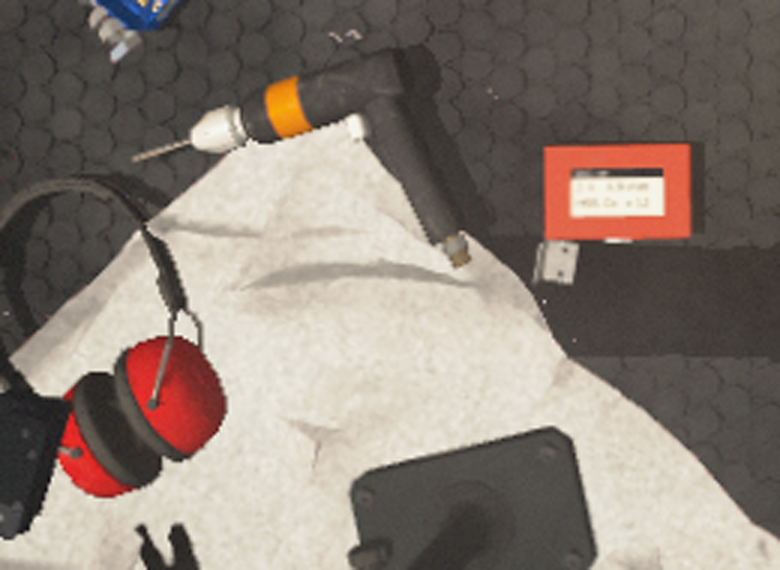

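```bash
python3 -c "
from h import *
crop('t0',230,295,500,440,2.9,'o3');crop('t0',200,180,330,360,3.3,'o4')"
```

View pics/o3.png

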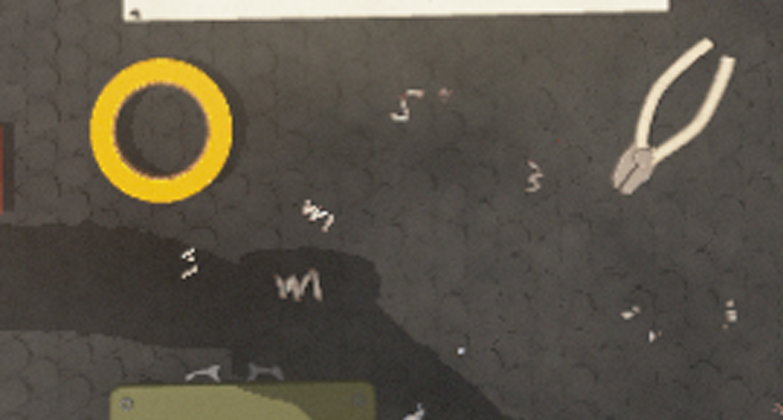

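View pics/o4.png

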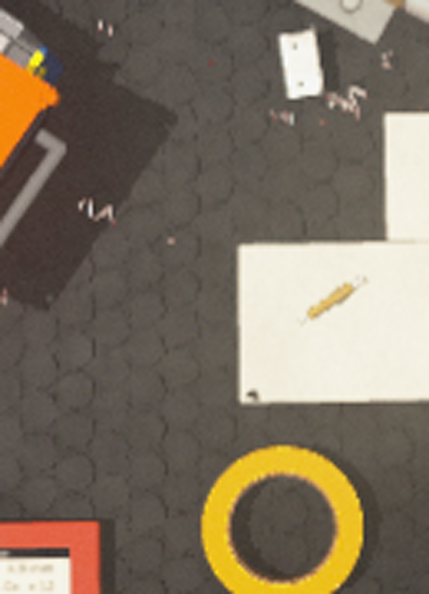

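```bash
python3 -m inch '[[-7,0,33,0,0,0],[-7,0,33,0,0,0],[-7,0,34,0,0,0],[-7,0,34,0.03,0,-0.045],[0,35,0,0,0,0],[0,40,0,0,0,0],[0,40,0,0,0,0],[0,28,0,0,0,0],[0,0,0,0,0,0],[0,0,0,0,0,0]]' 0
python3 -c "
from h import *
plan([*c2w(-.145,0),.05],YP);print(w2c(r.get_state()['tool_pos']),r.get_state()['q'].round(2));snap('wrist','w27')"
```

```text
clock: 40.9
tool_pos: [0.4324, 0.1328, 0.0466]
eef_rot: [-0.198, -0.669, 0.681, 0.223]
contact_force: [-0.5, 0.0, 0.3]
opening: 0.003
t 40.9 pos [0.4324 0.1328 0.0466] yaw 2.537 tilt 0.9993 [-0.038 -0.006] F [-0.5  0.   0.3] op 0.003 q7 0.92
turn_y 0.001 shift -5.5 -3.4 -129.1
[-0.27407678  0.00548299] [ 0.01  0.94 -0.67  2.16  1.22  0.55  0.92]
```

View pics/w27.png

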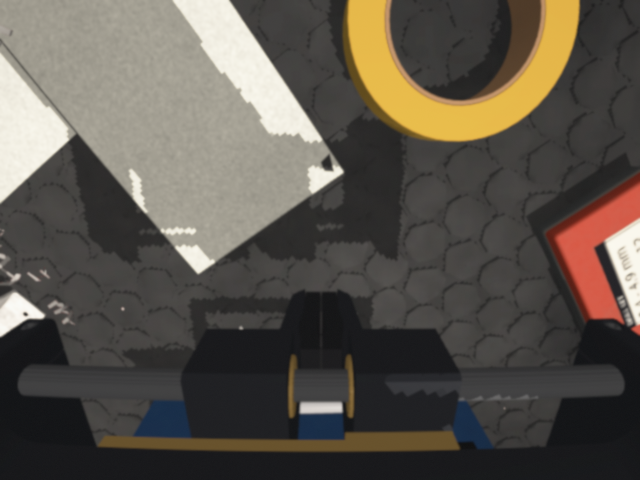

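```bash
python3 -m inch '[[-5,-3,-10,0,0,0],[0,0,-10,0,0,0],[0,0,-8,0,0,0],[0,0,-10,0,0,0],[0,0,-10,0,0,0],[0,0,-10,0,0,0],[0,0,-10,0,0,0],[0,0,-10,0,0,0],[0,0,-10,0,0,0],[0,0,-10,0,0,0],[0,0,-10,0,0,0],[0,0,-8,0,0,0]]' 0
python3 -m inch '[[0,0,-5,0,0,0],[0,0,-4,0,0,0],[0,0,0,0,0,0],[0,0,0,0,0,0]]'
python3 -c "
from h import *
plan([*c2w(-.145,0),.05],YP);print(w2c(r.get_state()['tool_pos']))"
```

```text
clock: 41.95
tool_pos: [0.5049, 0.2273, 0.0482]
eef_rot: [-0.2, -0.67, 0.68, 0.222]
contact_force: [-1.5, -2.3, 1.3]
opening: 0.007
clock: 42.28
tool_pos: [0.5095, 0.234, 0.048]
eef_rot: [-0.2, -0.67, 0.679, 0.221]
contact_force: [-0.0, 0.5, 0.3]
opening: 0.005
t 42.28 pos [0.5095 0.234  0.048 ] yaw 2.536 tilt 0.9995 [-0.033 -0.003] F [-0.   0.5  0.3] op 0.005 q7 1.13
turn_y 0.0 shift 0.3 -2.0 -2.0
[-0.14697724 -0.00026803]
```

```bash
python3 -m inch '[[0,0,-3,0,0,0],[0,0,-2,0,0,0],[0,0,0,0,0,0]]';python3 -m inch '[[0,0,-3,0,0,0],[0,0,-2,0,0,0],[0,0,0,0,0,0]]'
python3 -c "
from h import *
plan([*c2w(-.145,0),.05],YP);print(w2c(r.get_state()['tool_pos']))"
```

```text
clock: 42.53
tool_pos: [0.5118, 0.2367, 0.0478]
eef_rot: [-0.2, -0.669, 0.681, 0.222]
contact_force: [-0.8, -1.2, 1.7]
opening: 0.003
clock: 42.78
tool_pos: [0.5119, 0.2367, 0.0473]
eef_rot: [-0.199, -0.666, 0.684, 0.223]
contact_force: [-7.6, -8.8, 9.3]
opening: 0.008
t 42.78 pos [0.5119 0.2367 0.0473] yaw 2.535 tilt 0.9991 [-0.039 -0.015] F [-7.6 -8.8  9.3] op 0.008 q7 1.14
turn_y -0.001 shift 0.7 -2.7 1.6
[-0.14338718 -0.0007133 ]
```

```bash
python3 -m inch '[[0,0,8,0,0,0],[0,0,8,0,0,0],[0,-25,0,0,0,0],[0,-35,0,0,0,0],[0,-40,0,0,0,0],[0,-40,0,0,0,0],[0,-20,0,0,0,0],[0,0,0,0,0,0]]'
python3 -c "
from h import *
plan([*c2w(.03,0),.2],YP);snap('top','t4');crop('t4',80,130,260,290,4,'c6')"
```

```text
clock: 43.45
tool_pos: [0.5138, 0.2319, 0.2132]
eef_rot: [-0.202, -0.673, 0.677, 0.219]
contact_force: [0.5, 0.3, -0.4]
opening: 0.002
t 43.45 pos [0.5138 0.2319 0.2132] yaw 2.536 tilt 0.9997 [-0.024  0.002] F [ 0.5  0.3 -0.4] op 0.002 q7 1.34
turn_y -0.0 shift 5.0 13.2 -176.3
```

View pics/c6.png

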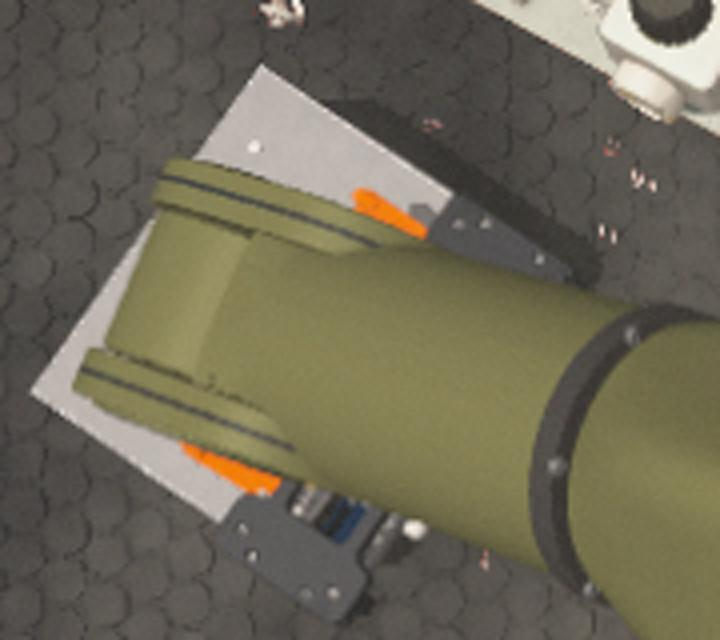

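```bash
python3 -m inch '[[5,0,-29,0,0,0],[0,0,-30,0,0,0],[0,0,-30,0,0,0],[0,0,-30,0,0,0],[0,0,-30,0,0,0],[0,0,-30,0,0,0],[0,0,0,0,0,0],[0,30,0,0,0,0],[0,40,0,0,0,0],[0,24,0,0,0,0],[0,0,0,0,0,0],[0,0,0,0,0,0]]'
python3 -c "
from h import *
plan([*c2w(.03,0),.115],YP);print(w2c(r.get_state()['tool_pos']));snap('scene','s3');crop('s3',230,130,400,290,4,'c3')"
```

```text
clock: 44.5
tool_pos: [0.6048, 0.3773, 0.108]
eef_rot: [-0.199, -0.669, 0.681, 0.222]
contact_force: [0.2, -0.0, 0.2]
opening: 0.005
t 44.5 pos [0.6048 0.3773 0.108 ] yaw 2.536 tilt 0.9993 [-0.036 -0.007] F [ 0.2 -0.   0.2] op 0.005 q7 1.36
turn_y 0.0 shift -3.0 -7.0 -4.9
[0.02507623 0.0030024 ]
```

View pics/c3.png

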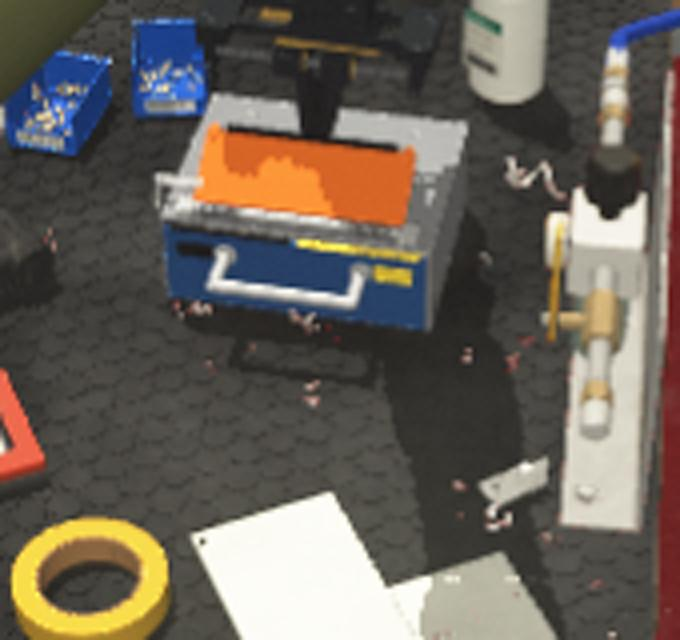

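```bash
python3 -m inch '[[0,-4,10,0,0,0],[0,-3,10,0,0,0],[0,0,8,0,0,0],[0,-1,10,0,0,0],[0,-3,10,0,0,0],[0,-3,10,0,0,0],[0,-3,10,0,0,0],[0,-3,10,0,0,0],[0,-3,10,0,0,0],[0,-3,10,0,0,0],[0,-2,8,0,0,0],[0,0,0,0,0,0]]'
python3 -m inch '[[0,0,0,0,0,0],[0,0,0,0,0,0],[0,0,0,0,0,0],[0,0,0,0,0,0]]'
python3 -c "
from h import *
plan([*c2w(.03,0),.2],YP);print(w2c(r.get_state()['tool_pos']));snap('scene','s4');crop('s4',230,130,400,290,4,'c3')"
```

```text
clock: 45.55
tool_pos: [0.547, 0.291, 0.1429]
eef_rot: [-0.201, -0.67, 0.679, 0.221]
contact_force: [0.1, -0.2, 0.3]
opening: 0.01
clock: 45.88
tool_pos: [0.5466, 0.2923, 0.1405]
eef_rot: [-0.2, -0.67, 0.68, 0.222]
contact_force: [0.8, -1.1, 0.4]
opening: 0.006
t 45.88 pos [0.5466 0.2923 0.1405] yaw 2.536 tilt 0.9994 [-0.033 -0.004] F [ 0.8 -1.1  0.4] op 0.006 q7 1.29
turn_y 0.0 shift -2.4 -59.5 -108.0
[-0.07796254  0.00240789]
```

View pics/c3.png

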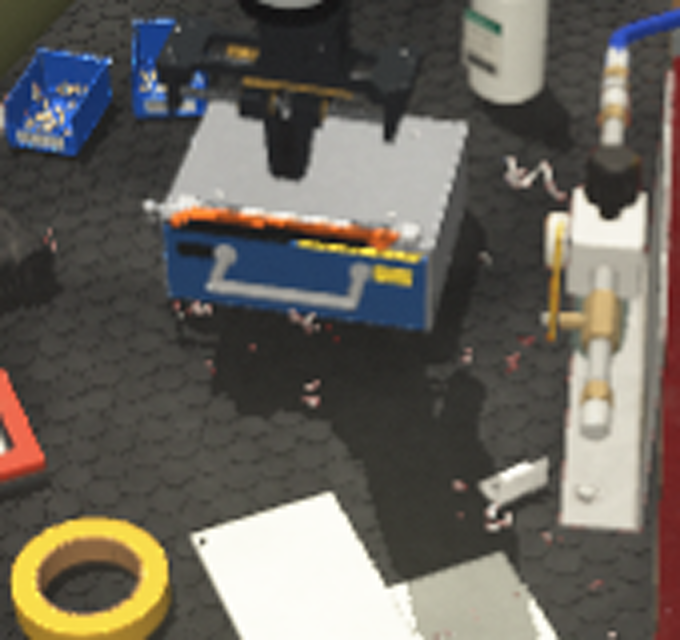

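```bash
python3 -m inch '[[0,-30,0,0,0,0],[0,-35,0,0,0,0],[0,-35,0,0,0,0],[30,0,0,0,0,0],[38,0,0,0,0,0],[38,0,0,0,0,0],[38,0,0,0,0,0],[38,0,0,0,0,0],[38,0,0,0,0,0],[38,0,0,0,0,0],[0,0,0,0,0,0],[0,0,0,0,0,0]]'
python3 -c "
from h import *
plan([*c2w(.03,0),.2],YP);snap('top','t5');snap('scene','s5');crop('t5',80,130,260,290,4,'c6')"
```

```text
clock: 46.93
tool_pos: [0.3352, 0.441, 0.2475]
eef_rot: [-0.198, -0.671, 0.68, 0.22]
contact_force: [0.7, -0.4, -0.5]
opening: 0.005
t 46.93 pos [0.3352 0.441  0.2475] yaw 2.542 tilt 0.9994 [-0.034 -0.003] F [ 0.7 -0.4 -0.5] op 0.005 q7 0.91
turn_y 0.006 shift -260.9 47.5 -106.1
```

View pics/t5.png

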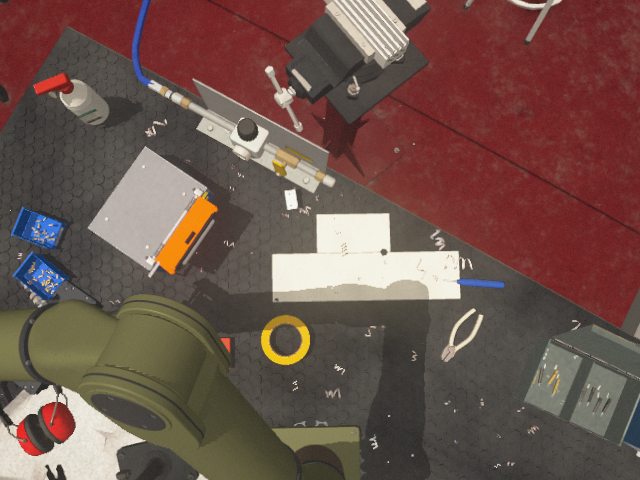

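View pics/c6.png

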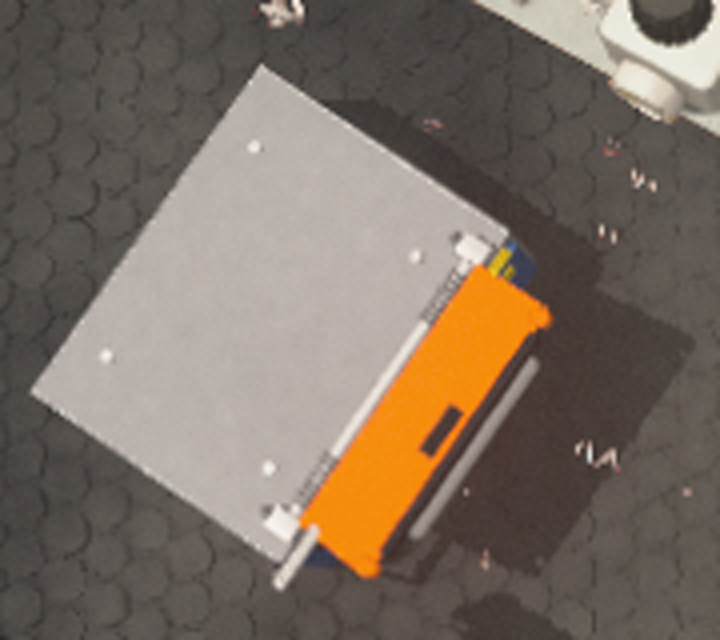

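```bash
python3 -c "
from h import *
s=load('t5')
for c in [(534,365),(416,530)]: print(w2c(pix_z(s,80+c[0]/4,130+c[1]/4,.06)))
for c in [(545,370),(428,540)]: print(w2c(pix_z(s,80+c[0]/4,130+c[1]/4,.06)))
for c in [(540,320),(370,570)]: print(w2c(pix_z(s,80+c[0]/4,130+c[1]/4,.127)))"
```

```text
[-0.13228134 -0.05664508]
[-0.13038894  0.05518423]
[-0.13897719 -0.05776056]
[-0.13908912  0.05599067]
[-0.13537343 -0.07754516]
[-0.13658238  0.07993508]
```

```bash
python3 -c "
from h import *
print(r.finish_job())"
```

```text
the job is handed in; nothing more can be done
None
```

The fasteners are put away: both brass ones are in the right compartment and both black ones in the left. The drawer is home and the guard is down over the pull. Only four loose fasteners were on the bench. I left the similar ones in the open case at the bench's edge alone, taking them as part of the scenery. The job was handed in at about 47 s.

- **Fasteners:** the last wrist picture before closing the drawer showed two brass in the right compartment and two black in the left. The final top picture shows none left on the bench.
- **Drawer:** it was pulled out against its stop at about 16 N, then pushed home against its stop at about 15 N. The pull now measures 131 mm in front of the cabinet's centre, which is the shut value.
- **Guard:** after the flip back, the edge measures where it did at the start.
- **Bystanders:** the bracket and the deburring tool look unmoved in the final picture. I compared them by eye and did not measure them.

**What went wrong or disagreed:**
- The first grasp closed on nothing because the wrist was near its joint limit. I tilted the tool slightly and repeated it.
- The fingers brushed the compartment divider at about 6 N during the last placing.
- With the drawer out, the pull measured 226.5 to 229.5 mm in front of the cabinet's centre, against 231 mm expected. I took this as calibration error because the drawer was clearly at its stop.

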